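# Put the vase away in the prop chest with a folding lid stay

## Task

Put the small white vase away in the wooden prop chest. Raise the lid by its handle until the folding stay goes over centre and locks, without straining the stay against its stop, let the lid rest on it, and stand the vase upright on the chest's floor; then push the stay's middle joint back to break it and lower the lid gently until fully shut. Do not let the lid fall, do not drop or bump the vase down, and leave the other pieces where they are.

Things in the scene. Friction and masses are not known exactly. Their poses are not given: they have to be found in the camera images.
- chest: Wooden prop chest, fixed to the bench (all lengths in this list are in mm): outside 200 (x, front to back) x 320 (y) x 100 high, walls and floor 10 thick. Origin: centre of its underside; x points from the front to the hinged back (away from the robot), y to the left wall, z up. A steel folding stay runs in a plane 140 left of the centre line, just inside the left wall; keep things 30 clear of it.
- chest_floor (a point): Centre of the chest's inner floor (10 above the bench); inside it is 180 x 300 and 90 deep.
- lid_hinge (a point): Middle of the hinge axis, on the chest's top back edge, 100 above the bench; the axis runs along the chest's y.
- lid (a joint): Lid angle, rad: 0 shut, growing as the front edge rises. Lid plate 200 x 320 x 10, about 0.5 kg. The stay stops and locks it somewhere between 1.36 and 1.54 (the exact angle differs from chest to chest: feel for the stop, with under 20 N at the handle, then ease off so that the joint drops over centre). The hinge is stiff enough to keep an unlocked lid only above about 1.3; let go lower, it falls.
- lid_handle (a point): Middle of the lid's lift handle: a round steel bar of 12 diameter and 110 long, along the chest's y, raked forward of the lid's front edge. With the lid shut it lies 225 in front of and 42 above the hinge axis (so 142 above the bench); with the lid up it is the topmost part. It may be pinched from above; the bar then turns between the fingers as the lid swings.
- stay (a joint): Angle of the stay's middle joint, rad: about 0 folded (lid shut), 2.72 straight, 2.86 locked over centre against its stop (joint bowed to the front, lid up). A weak spring holds it over centre; a push of a few N on the joint towards the back and down (about 30 deg below level) breaks it; below about 2.5 it stays broken and the lid stays up.
- stay_joint (a point): Centre of the stay's middle joint, a steel knuckle of 18 diameter (axis along the chest's y) and 10 wide, between two steel strips 86 long, 14 wide. When locked it stands about 78 in front of and 33 above the hinge axis (give or take 5); 25 to 35 of travel breaks it well. Reach it from the front with the fingers tilted some 30 to 40 deg, to clear the open lid.
- stay_foot (a point): Lower pin of the stay, on a slotted steel bracket screwed to the inside of the left wall, about 48 below its rim and 107 in front of the hinge; it slips in its slot if the stay is strained.
- vase_center (a point): Centre, half-way up, of the small white ceramic vase standing on the bench left of the chest: 74 high, round, 52 diameter at 22 to 44 above its foot, narrowing to 30 at the neck; about 0.2 kg. Its z axis is the vase's own upward axis.
- cup: Bystander already stored in the chest, at its right end (about 100 right of the centre): copper cup 56 diameter, 62 high; origin under its foot.
- mug: Bystander: blue mug 80 diameter, 90 high, behind the vase.
- pot: Bystander: terracotta-coloured pot with two side handles, 110 diameter, 80 high, right of the chest.
- bowl: Bystander: dark wooden bowl 130 diameter, 50 high, right of the chest, nearer the robot.

How it is judged:
On the way, in this order (a step that is already met when the one before it is completed fails the run):
1. the lid is up, its stay is locked over centre, and the lid rests on the stay with the handle let go (value of joint stay above 2.8 rad and value of joint lid above 1.3 rad and contact force between the fingers and lid below 0.3 N), for 0.3 s.
2. the vase stands upright on the chest floor, let go, with the stay still locked (x of vase_center in the frame of chest between -0.085 and 0.085 m and y of vase_center in the frame of chest between -0.145 and 0.145 m and z of vase_center in the frame of chest between 0.037 and 0.055 m and angle between vase_center's own z axis and vertical below 0.15 rad and contact force between the fingers and vase below 0.3 N and linear speed of vase below 0.03 m/s and value of joint stay above 2.8 rad), for 0.3 s.
3. the stay joint is broken while the lid is still up (value of joint stay below 2.6 rad and value of joint lid above 0.9 rad), for 0.2 s.
At the end, for the whole second after the job is handed in: The lid is fully shut (within 0.03 rad) and the vase stands upright (within 0.15 rad) and at rest on the chest floor inside the walls; the copper cup, mug, pot and bowl are within 25 mm of where they started (value of joint lid below 0.03 rad and x of vase_center in the frame of chest between -0.085 and 0.085 m and y of vase_center in the frame of chest between -0.145 and 0.145 m and z of vase_center in the frame of chest between 0.037 and 0.055 m and angle between vase_center's own z axis and vertical below 0.15 rad and linear speed of vase below 0.03 m/s and distance of each of cup, mug, pot, bowl from where it was at the start of the episode below 0.025 m); the robot touches nothing.
It fails at once if the stay is strained so hard (over about 20 N at the handle) that its foot bracket slips more than 1.5 mm in its slot (distance of stay_foot from where it was at the start of the episode above 0.0015 m).
It fails at once if the lid falls or is slammed (faster than 2 rad/s downwards) (velocity of joint lid below -2 rad/s).
It fails at once if the vase is dropped (falls free of the fingers at over 0.5 m/s, about 13 mm), rammed down in the chest (over 80 N) or tipped over ((contact force between the fingers and vase below 0.05 N and linear speed of vase above 0.5 m/s) or contact force between vase and chest above 80 N or angle between vase_center's own z axis and vertical above 0.7 rad).
It fails at once if another piece is knocked away or over (distance of any of cup, mug, pot, bowl from where it was at the start of the episode above 0.025 m or angle between any of cup, mug, pot, bowl's own z axis and vertical above 0.5 rad).
It also fails if it takes over 72 s, if anything falls off the work surface, if the arm or the gripper's body presses on something with over 40 N, if the wrist force passes 120 N, or if a joint passes its speed limit or range.

## Robot

A 6-joint arm with a two-finger parallel gripper is mounted at the origin on the work surface. World frame = base frame: x ahead of the robot, y to its left, z up, the work surface at z = 0. Lengths are in m, angles in rad, forces in N, time in s.
With the tool pointing down it reaches from about 0.25 to 0.775 m from the base axis. Payload 4 kg.
Tool frame: the origin (TCP) lies midway between the tips of the shut fingers; the grasp point (between the pads) lies 19 mm behind it (robot.pinch_z is the distance from the TCP to the grasp point, in m); x points along the fingers, y is the direction in which the jaws open and shut, and the axes are right-handed (so a half turn about x gives the same grasp; the last joint's range is limited). The gripper opens to 94 mm and grips with 3 to 60 N. Pads are 16 mm wide; open, the fingers measure 119 mm over their backs; the gripper's body (75 mm by 177 mm) begins 78 mm behind the grasp point.
Start: joints at [1.166, 0.087, 1.371, -0, 1.684, -0.103], TCP at [0.163, 0.525, 0.206] pointing down, gripper open.
Joint ranges: [-3.1, 3.1], [-0.76, 2.03], [0.27, 2.55], [-1.08, 4.22], [0.17, 2.65], [-2.57, 2.57]. Speed limits (rad/s): [2.79, 2.79, 3.14, 3.14, 3.14, 3.14].

## Interface

Orientations are given as [roll, pitch, yaw] about the fixed x, y, z axes, in that order (R = Rz(yaw) Ry(pitch) Rx(roll)).
In Python, from bench import robot, imaging gives the robot as it stands. The module is installed in compiled form; this text tells all that it offers.
- The arm moves only by the tool drive_tool, never from a script. Its argument "commands" is a list that holds one entry, the list of rows, each a list of 4 numbers: the shift along the tool's x, y, z as a fraction of full scale, then the turn about the tool's x as a fraction of full scale. A call has 1 to 20 rows; each row shifts and turns the commanded pose from where the row before left it, along the tool's axes as they then stand; what a row does not reach is not made up. Full scale, the value 1, is 0.25 m for a shift and 360 degrees for a turn. A row lasts 1/10 s, in which the tool goes at most 50 mm and 8.59 degrees, less where a joint would pass 70% of its speed; a pose out of reach is approached as far as the arm can. A call with a number of a shift or a turn outside -1 to 1 is refused whole. A call with a gripper value outside its range is refused whole. "grip" is the opening, from 0 (shut) to 1 (fully open), set as the call begins (left out, the last holds). The fingers move at their own pace and stop on an object; the grip force is fixed at half the most. Time passes only in rows, so rows that do not move let the fingers close. It gives the time, the measured TCP pose, the force and the opening at its end, in the units of the state.
- robot.get_obs(): the state, without advancing time (a new reading comes with each control period).
- imaging.snapshot(name): name is "scene" or "top" or "wrist"; returns a dict with "pixels" (384x512x3 uint8, red, green, blue), "z_map" (384x512 float32, m along the optical axis (not along the pixel's ray), 0 where there is no reading), "mtx" (3x3 intrinsics, pixels), "k1" (the pictures are not rectified: a ray, as slopes to the right and down, at radius r is drawn at 1 + k1 r^2 times it, then the intrinsics apply), "extrinsics" (4x4, takes a point from world to camera coordinates). Camera axes: x right, y up, looking along -z (the intrinsics and any distortion apply to the point x, -y, -z); pixel columns grow to the right and rows downward; lengths in m; the calibration is good to about 2 mm. A picture is of the moment at which its call begins.
- robot.close_job(): hands the job in, once; it reports no verdict.
The state is a dict: "time": time; "joint_positions": joint angles; "qvel": joint speeds; "joint_torque": joint torques, N m; "tool_pos": TCP position; "ee_rot": TCP orientation; "wrist_force": force on the tool from outside, world axes, zero at the start; "wrist_torque": the same for the moment, N m; "width": finger opening in m.
Only numpy, scipy, OpenCV 4.12 (cv2) and the standard library are available. Lean on these libraries where they do the work, as an engineer would, in place of code of your own. Each camera call takes 0.05 s, during which the arm holds its last target.

## Working session

There is one attempt and no reset: what is moved stays moved. The work goes in short steps, Python scripts to look and compute and a tool call to move; the robot and the scene stay as the last step left them, time stands still between calls to the robot, and variables do not carry over. Pictures are saved under pics/ and viewed, and the job is handed in when it is done.

Besides the shell and the picture viewer there is one more tool, called by a JSON object that holds its "method" and its "body". drive_tool: Moves the arm, as the interface text tells. Shift numbers are shares of 0.25 m and turn numbers shares of 360 degrees, none past 1 either way. Its arguments: {"type":"object","properties":{"commands":{"type":"array","items":{"type":"array","items":{"type":"array","items":{"type":"number","minimum":-1,"maximum":1}}}},"grip":{"type":"number"}},"required":["commands"]}

```bash
mkdir -p pics; cat > h.py <<'E'
import numpy as np, cv2
from bench import robot, imaging
def snap(n):
    s=imaging.snapshot(n); np.savez(f'{n}.npz',**{k:np.asarray(v) for k,v in s.items()}); return s
def load(n): return dict(np.load(f'{n}.npz'))
def cloud(s):
    K=s['mtx'];k1=float(s['k1']);h,w=s['z_map'].shape
    u,v=np.meshgrid(np.arange(w),np.arange(h))
    d=np.array([k1,0,0,0,0.])
    p=np.stack([u,v],-1).reshape(-1,1,2).astype(float)
    n=cv2.undistortPoints(p,K,d).reshape(h,w,2)
    z=s['z_map']
    pc=np.stack([n[...,0]*z,-n[...,1]*z,-z,np.ones_like(z)],-1)
    W=pc@np.linalg.inv(s['extrinsics']).T
    W[z==0]=np.nan
    return W[...,:3]
def proj(s,P):
    P=np.atleast_2d(P);c=np.c_[P,np.ones(len(P))]@s['extrinsics'].T
    x=c[:,0]/-c[:,2];y=-c[:,1]/-c[:,2];r2=x*x+y*y;f=1+float(s['k1'])*r2
    K=s['mtx'];return np.c_[K[0,0]*x*f+K[0,2],K[1,1]*y*f+K[1,2]]
def save(s,name):
    cv2.imwrite(f'pics/{name}.png',cv2.cvtColor(s['pixels'],cv2.COLOR_RGB2BGR))
E
python3 - <<'E'
from h import *
for n in ('scene','top','wrist'):
    s=snap(n); save(s,n+'0'); print(n,s['mtx'].tolist(),s['k1'],np.linalg.inv(s['extrinsics']).round(3).tolist())
o=robot.get_obs();print({k:np.round(v,3).tolist() for k,v in o.items()}, robot.pinch_z)
E
```

```text
scene [[384.769852521004, 0.0, 258.9978355958499], [0.0, 384.769852521004, 194.5955750797158], [0.0, 0.0, 1.0]] -0.10119442016277765 [[-0.75, -0.498, 0.435, 1.003], [0.661, -0.577, 0.479, 0.472], [0.012, 0.647, 0.762, 0.925], [0.0, 0.0, 0.0, 1.0]]
top [[492.75171380710566, 0.0, 253.9534404714315], [0.0, 492.75171380710566, 187.0568135681009], [0.0, 0.0, 1.0]] 0.029351107171530465 [[-0.011, 0.995, -0.103, 0.415], [-1.0, -0.009, 0.017, -0.017], [0.016, 0.103, 0.995, 1.3], [0.0, 0.0, 0.0, 1.0]]
wrist [[320.65373503941885, 0.0, 253.4176336553295], [0.0, 320.65373503941885, 195.34394797429735], [0.0, 0.0, 1.0]] -0.022933580860388585 [[0.297, -0.917, -0.266, 0.086], [0.955, 0.285, 0.085, 0.549], [-0.002, -0.279, 0.96, 0.384], [0.0, 0.0, 0.0, 1.0]]
{'time': 0.15, 'joint_positions': [1.166, 0.088, 1.372, -0.0, 1.684, -0.103], 'qvel': [-0.002, -0.004, -0.004, 0.0, 0.001, -0.002], 'joint_torque': [0.002, -34.064, -30.279, 0.072, 0.031, -0.0], 'tool_pos': [0.163, 0.525, 0.205], 'ee_rot': [-1.67, 1.569, -1.972], 'wrist_force': [-0.419, -0.01, -0.109], 'wrist_torque': [0.001, -0.011, 0.004], 'width': 0.094} 0.0188
```

```bash
python3 - <<'E'
import cv2,numpy as np
a=[cv2.imread(f'pics/{n}0.png') for n in('scene','top')]
E
ls pics
```

```text
scene0.png
top0.png
wrist0.png
```

View pics/scene0.png

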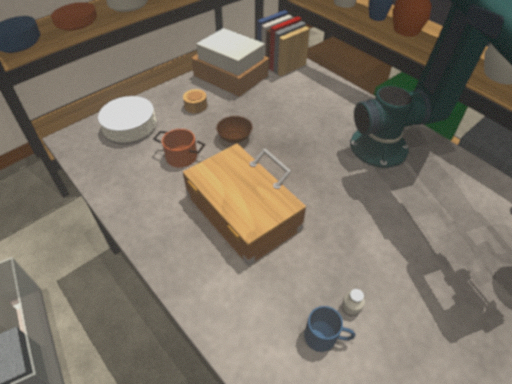

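View pics/top0.png

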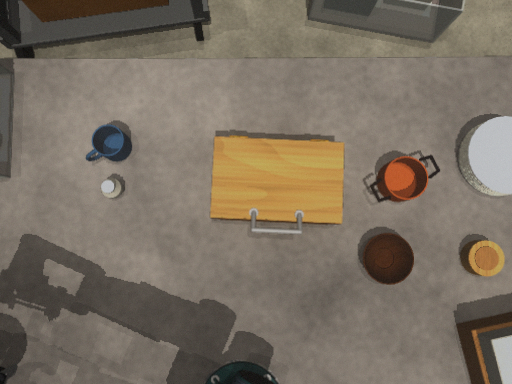

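View pics/wrist0.png

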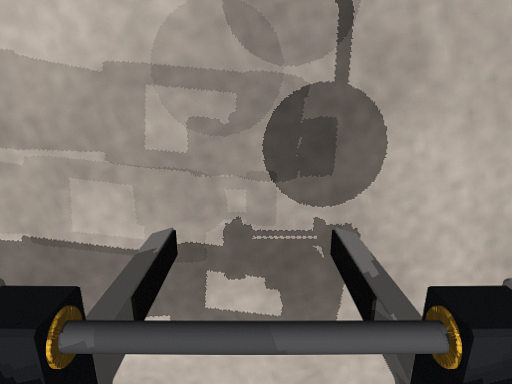

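```bash
python3 - <<'E'
from h import *
from scipy.spatial.transform import Rotation as Ro
o=robot.get_obs()
R=Ro.from_euler('xyz',o['ee_rot']).as_matrix();print('R cols tool axes\n',R.round(3))
s=load('top');W=cloud(s);im=s['pixels'];hsv=cv2.cvtColor(im,cv2.COLOR_RGB2HSV)
for nm,(u,v) in dict(lid=(276,180),vase=(111,187),handle=(276,230),bench=(150,250)).items(): print(nm,W[v,u].round(4))
# lid: height mask
m=((W[...,2]>.1)&(W[...,2]<.12)&(hsv[...,1]>110)).astype(np.uint8)
n,l,st,c=cv2.connectedComponentsWithStats(m);k=1+np.argmax(st[1:,4]);m=(l==k)
P=W[m];print('lid z',np.median(P[:,2]),len(P))
r=cv2.minAreaRect((P[:,:2]*1000).astype(np.float32));print('lid rect mm',r)
print(cv2.boxPoints(r))
# handle
g=W[210:240,240:315];mm=(W[...,2]>.125);mm[:200]=0;mm[240:]=0;mm[:,:235]=0;mm[:,320:]=0
Q=W[mm];print('handle pts',len(Q),Q.min(0),Q.max(0))
bar=Q[Q[:,2]>.138];print('bar med',np.median(bar,0),bar[:,0].min(),bar[:,1].min(),bar[:,1].max())
for nm,(u,v,h) in dict(vase=(111,187,.02),mug=(110,143,.02)).items():
    mk=np.zeros(W.shape[:2],bool);mk[v-25:v+25,u-28:u+28]=1
    if nm=='vase': mk[:v-17]=0
    mk&=W[...,2]>h; Q=W[mk]; print(nm,len(Q),Q.min(0).round(4),Q.max(0).round(4)); 
    top=Q[Q[:,2]>Q[:,2].max()-.004];print(' top mean',top.mean(0).round(4),len(top), cv2.minEnclosingCircle((Q[:,:2]*1000).astype(np.float32)))
E
```

```text
R cols tool axes
 [[-0.001  0.297  0.955]
 [-0.002  0.955 -0.297]
 [-1.    -0.002 -0.   ]]
lid [ 0.5537 -0.091   0.1132]
vase [0.5442 0.3165 0.0766]
handle [ 0.4323 -0.0871  0.1459]
bench [0.3864 0.2332 0.0008]
lid z 0.10987450074970218 10515
lid rect mm ((557.8729858398438, -94.74565124511719), (319.5595703125, 205.1280975341797), 86.83308410644531)
[[ 446.63855  -248.61526 ]
 [ 651.45337  -259.94757 ]
 [ 669.1074     59.123962]
 [ 464.2926     70.45627 ]]
handle pts 368 [ 0.42247033 -0.14833233  0.12535318] [ 0.4688314  -0.02638076  0.15474858]
bar med [ 0.43185615 -0.08584928  0.14625068] 0.42247033055568306 -0.14651805562121356 -0.026380755571806636
vase 362 [0.5199 0.3    0.0211] [0.5706 0.3506 0.0796]
 top mean [0.5444 0.3218 0.077 ] 33 ((544.9141845703125, 325.77667236328125), 25.87150001525879)
mug 774 [0.6171 0.284  0.0202] [0.7007 0.3843 0.0952]
 top mean [0.6639 0.3202 0.0922] 37 ((651.1025390625, 338.1503601074219), 57.10578918457031)
```

```bash
cat >> h.py <<'E'
def ray_plane(s,px,z):
    n=cv2.undistortPoints(np.asarray(px,float).reshape(-1,1,2),s['mtx'],np.array([float(s['k1']),0,0,0,0])).reshape(-1,2)
    T=np.linalg.inv(s['extrinsics']);d=np.c_[n[:,0],-n[:,1],-np.ones(len(n))]@T[:3,:3].T;c=T[:3,3]
    t=(z-c[2])/d[:,2];return c+t[:,None]*d
E
python3 - <<'E'
from h import *
for n in('top','scene'):
    s=load(n);W=cloud(s)
    hsv=cv2.cvtColor(s['pixels'],cv2.COLOR_RGB2HSV)
    m=((np.abs(W[...,2]-.11)<.008)&(hsv[...,1]>90)&(W[...,0]<.7)&(W[...,0]>.42)&(np.abs(W[...,1]+.095)<.2)).astype(np.uint8)
    m=cv2.morphologyEx(m,cv2.MORPH_OPEN,np.ones((5,5)));m=cv2.morphologyEx(m,cv2.MORPH_CLOSE,np.ones((9,9)))
    c=max(cv2.findContours(m,cv2.RETR_EXTERNAL,cv2.CHAIN_APPROX_NONE)[0],key=cv2.contourArea)
    P=ray_plane(s,c.reshape(-1,2),.11)[:,:2]*1000
    r=cv2.minAreaRect(P.astype(np.float32));print(n,r)
    # robust edge fit: long edges
    a=np.deg2rad(-3.2);ux=np.array([np.cos(a),np.sin(a)]);uy=np.array([-ux[1],ux[0]])
    C=np.array(r[0]);q=(P-C)@np.c_[ux,uy]
    for nm,ax,sg in(('front',0,-1),('back',0,1),('right',1,-1),('left',1,1)):
        L=(100,160)[ax];sel=(np.abs(q[:,ax]*sg-L)<10)&(np.abs(q[:,1-ax])<(160,100)[ax]-15)
        if sel.sum()<10: print(nm,'none');continue
        vx=cv2.fitLine(q[sel].astype(np.float32),cv2.DIST_HUBER,0,.01,.01).ravel()
        sl=vx[ax]/vx[1-ax];print(nm,'off',(vx[2+ax]-sl*vx[3-ax]).round(2),'slope deg',np.rad2deg(np.arctan(sl)).round(2),sel.sum())
s=load('top');W=cloud(s)
# vase via rim in both views
s=load('scene');W=cloud(s);im=s['pixels']
mk=np.zeros(W.shape[:2],bool);mk[280:320,335:375]=1;mk&=(W[...,2]>.01)&(im.min(2)>120)
Q=W[mk];print(len(Q),Q.min(0),Q.max(0),cv2.minEnclosingCircle((Q[:,:2]*1000).astype(np.float32)))
top=Q[Q[:,2]>.07];print(top.mean(0),len(top))
E
```

```text
top ((555.7384033203125, -94.55056762695312), (320.72113037109375, 201.18402099609375), 86.80704498291016)
front off -99.13 slope deg -0.23 114
back off 98.21 slope deg 0.09 118
right off -158.97 slope deg 0.36 70
left off 159.05 slope deg -0.17 70
scene ((561.2198486328125, -89.48789978027344), (322.7154235839844, 205.05087280273438), 86.98015594482422)
front off -99.17 slope deg 0.03 63
back off 97.94 slope deg -0.1 82
right off -159.65 slope deg 0.03 46
left off 158.34 slope deg 0.57 54
300 [0.53005513 0.30245475 0.03500724] [0.57277737 0.35471489 0.07723349] ((549.81982421875, 328.5848388671875), 26.26030921936035)
[0.54951338 0.32830062 0.07342202] 137
```

{"method": "drive_tool", "body": {"commands": [[[-0.02,0,0,0.0234],[-0.02,0,0,0.0234],[-0.02,0,0,0.0234],[-0.02,0,0,0.0234],[-0.02,0,0,0.0234],[-0.02,0,0,0.0234],[-0.02,0,0,0.0234],[0,0,0,0.0234],[0,0,0,0.0236]]], "grip": 0.5}}

```text
time: 1.05
tool_pos: [0.1634, 0.5251, 0.2403]
ee_rot: [-0.456, 1.57, -2.088]
wrist_force: [-0.2, 0.0, -0.4]
width: 0.0471
```

{"method": "drive_tool", "body": {"commands": [[[0,0.06,0.12,0],[0,0.06,0.12,0],[0,0.06,0.12,0],[0,0.06,0.12,0],[0,0.06,0.12,0],[0,0.06,0.12,0],[0,0.06,0.12,0],[0,0.06,0.12,0],[0,0.06,0.12,0],[0,0.06,0.12,0],[0,0.06,0.12,0],[0,0.06,0.12,0],[0,0.06,0.12,0],[0,0.06,0.12,0],[0,0.06,0.12,0],[0,0.06,0.12,0],[0,0.06,0.12,0],[0,0.06,0.12,0],[0,0.06,0.12,0],[0,0.06,0.12,0]]]}}

```text
time: 3.05
tool_pos: [0.4299, -0.0919, 0.2402]
ee_rot: [-2.517, 1.57, 2.14]
wrist_force: [0.8, 0.2, 0.5]
width: 0.047
```

```bash
python3 - <<'E'
from h import *
from scipy.spatial.transform import Rotation as Ro
o=robot.get_obs();R=Ro.from_euler('xyz',o['ee_rot']).as_matrix();print(o['tool_pos'].round(4) if hasattr(o['tool_pos'],'round') else o['tool_pos'],R.round(4).tolist(),np.degrees(np.arctan2(R[1,1],R[0,1])),np.round(o['joint_positions'],3))
s=snap('wrist');save(s,'wrist1');W=cloud(s)
s=snap('top');save(s,'top1')
E
```

```text
[ 0.4299 -0.0919  0.2402] [[-0.0002, 0.9984, -0.0558], [0.0003, -0.0558, -0.9984], [-1.0, -0.0002, -0.0003]] -3.2001491745255355 [-0.34  -0.165  1.546  0.     1.761 -0.284]
```

View pics/wrist1.png

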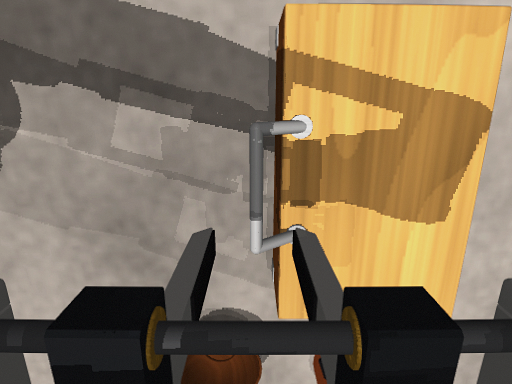

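```bash
python3 - <<'E'
from h import *
s=load('wrist');im=s['pixels'].astype(int)
# bar edges along rows 140..225
g=im.sum(2)
mid=[]
for v in range(140,215,5):
    hsv=cv2.cvtColor(s['pixels'][v:v+1],cv2.COLOR_RGB2HSV)[0]
    z=s['z_map'][v];W=None
    row=np.where((np.arange(512)>235)&(np.arange(512)<275))[0]
    zz=z[row];zm=np.nanmin(zz[zz>0]);sel=row[(zz>0)&(zz<zm+.012)]
    mid.append(((sel.min()+sel.max())/2,v,sel.min(),sel.max()))
mid=np.array(mid);print(mid[:,[0,2,3]].tolist())
P=ray_plane(s,mid[:,:2],.142);print(P.round(4)[[0,5,-1]],np.median(P,0))
print('ends',ray_plane(s,[[258,128],[257,247]],.142).round(4))
print('lid corners frontleft, backleft',ray_plane(s,[[285,4],[511,6],[281,318]],.11).round(4))
W=cloud(s);sub=W[140:215,245:268].reshape(-1,3);sub=sub[sub[:,2]>.13];print('bar depth',np.median(sub,0),sub[:,2].max(),len(sub))
s=load('top');print('top ends ray',ray_plane(s,[[253,231],[300,231]],.142).round(4))
s=load('scene');print('scene ends',ray_plane(s,[[258,155],[288,183]],.142).round(4))
E
```

```text
[[256.5, 250.0, 263.0], [256.0, 250.0, 262.0], [256.0, 250.0, 262.0], [256.0, 250.0, 262.0], [256.0, 250.0, 262.0], [256.0, 250.0, 262.0], [256.0, 250.0, 262.0], [256.0, 250.0, 262.0], [256.0, 250.0, 262.0], [256.0, 250.0, 262.0], [256.0, 250.0, 262.0], [256.0, 250.0, 262.0], [256.0, 250.0, 262.0], [256.0, 250.0, 262.0], [256.0, 250.0, 262.0]]
[[ 0.4352 -0.0422  0.142 ]
 [ 0.4336 -0.0639  0.142 ]
 [ 0.4314 -0.1056  0.142 ]] [ 0.43314107 -0.07288943  0.142     ]
ends [[ 0.437  -0.0321  0.142 ]
 [ 0.4303 -0.1426  0.142 ]]
lid corners frontleft, backleft [[ 0.4661  0.0696  0.11  ]
 [ 0.6644  0.0592  0.11  ]
 [ 0.4525 -0.2477  0.11  ]]
bar depth [ 0.43309327 -0.07327598  0.14775922] 0.1503576741787499 971
top ends ray [[ 0.4306 -0.0334  0.142 ]
 [ 0.4295 -0.1436  0.142 ]]
scene ends [[ 0.4579 -0.1362  0.142 ]
 [ 0.4684  0.0005  0.142 ]]
```

{"method": "drive_tool", "body": {"commands": [[[0.05,0.005,-0.008,0],[0.07,0.005,-0.008,0],[0.07,0,0,0],[0.07,0,0,0],[0.07,0,0,0],[0.06,0,0,0],[0.04,0,0,0],[0.02,0,0,0],[0,0,0,0]]], "grip": 0.35}}

```text
time: 4.05
tool_pos: [0.4319, -0.086, 0.1272]
ee_rot: [-2.014, 1.569, 2.644]
wrist_force: [0.2, 0.0, 0.3]
width: 0.0329
```

{"method": "drive_tool", "body": {"commands": [[[0,0,0,0],[0,0,0,0],[0,0,0,0],[0,0,0,0],[0,0,0,0]]], "grip": 0}}

```text
time: 4.55
tool_pos: [0.4324, -0.0868, 0.1287]
ee_rot: [0.414, 1.571, -1.213]
wrist_force: [-2.3, 0.7, 4.2]
width: 0.011
```

```bash
cat > arc.py <<'E'
import numpy as np,json
def bar(t): return np.c_[-.225*np.cos(t)+.042*np.sin(t), .225*np.sin(t)+.042*np.cos(t)]
def rows(ts):
    p=np.round(bar(np.asarray(ts))/.25,3);d=np.diff(p,axis=0)
    return [[float(round(-z,3)),float(round(x,3)),0,0] for x,z in d]
E
python3 -c "
from arc import *
print(rows(np.r_[0,.01,.03,.06,.10,.15,np.arange(.2,.651,.05)]));print(rows(np.r_[np.arange(.65,1.301,.05)]))"
```

```text
[[-0.009, 0.002, 0, 0], [-0.018, 0.003, 0, 0], [-0.027, 0.007, 0, 0], [-0.035, 0.009, 0, 0], [-0.044, 0.014, 0, 0], [-0.042, 0.016, 0, 0], [-0.042, 0.019, 0, 0], [-0.041, 0.02, 0, 0], [-0.04, 0.022, 0, 0], [-0.039, 0.024, 0, 0], [-0.038, 0.027, 0, 0], [-0.036, 0.028, 0, 0], [-0.035, 0.03, 0, 0], [-0.033, 0.031, 0, 0], [-0.031, 0.033, 0, 0]]
[[-0.03, 0.035, 0, 0], [-0.028, 0.036, 0, 0], [-0.027, 0.037, 0, 0], [-0.024, 0.039, 0, 0], [-0.022, 0.04, 0, 0], [-0.021, 0.041, 0, 0], [-0.018, 0.042, 0, 0], [-0.016, 0.043, 0, 0], [-0.014, 0.043, 0, 0], [-0.012, 0.045, 0, 0], [-0.01, 0.044, 0, 0], [-0.007, 0.046, 0, 0], [-0.005, 0.045, 0, 0]]
```

{"method": "drive_tool", "body": {"commands": [[[-0.009,0.002,0,0],[-0.018,0.003,0,0],[-0.027,0.007,0,0],[-0.035,0.009,0,0],[-0.044,0.014,0,0],[-0.042,0.016,0,0]]]}}

```text
time: 5.15
tool_pos: [0.4448, -0.0875, 0.1726]
ee_rot: [-1.501, 1.569, -3.127]
wrist_force: [-2.5, -2.7, -3.6]
width: 0.0109
```

{"method": "drive_tool", "body": {"commands": [[[-0.042,0.019,0,0],[-0.041,0.02,0,0],[-0.04,0.022,0,0],[-0.039,0.024,0,0],[-0.038,0.027,0,0],[-0.036,0.028,0,0],[-0.035,0.03,0,0],[-0.033,0.031,0,0],[-0.031,0.033,0,0]]]}}

```text
time: 6.05
tool_pos: [0.5021, -0.0907, 0.2584]
ee_rot: [-1.323, 1.568, -2.95]
wrist_force: [-9.6, -1.5, 4.3]
width: 0.0114
```

{"method": "drive_tool", "body": {"commands": [[[-0.03,0.035,0,0],[-0.028,0.036,0,0],[-0.027,0.037,0,0],[-0.024,0.039,0,0],[-0.022,0.04,0,0],[-0.021,0.041,0,0]]]}}

```text
time: 6.65
tool_pos: [0.5604, -0.094, 0.298]
ee_rot: [1.196, 1.568, -0.43]
wrist_force: [-5.8, -1.1, 5.0]
width: 0.0107
```

{"method": "drive_tool", "body": {"commands": [[[0,0,0,0],[0,0,0,0]]]}}

```text
time: 6.85
tool_pos: [0.5618, -0.094, 0.2984]
ee_rot: [1.382, 1.563, -0.245]
wrist_force: [-3.6, -0.1, 7.9]
width: 0.0115
```

{"method": "drive_tool", "body": {"commands": [[[-0.026,0.038,0,0],[-0.023,0.042,0,0],[-0.017,0.043,0,0],[-0.012,0.045,0,0],[0,0,0,0]]]}}

```text
time: 7.35
tool_pos: [0.6046, -0.0965, 0.3141]
ee_rot: [1.491, 1.567, -0.135]
wrist_force: [0.4, -2.0, -2.1]
width: 0.0112
```

{"method": "drive_tool", "body": {"commands": [[[-0.01,0.044,0,0],[-0.007,0.046,0,0],[-0.004,0.03,0,0],[0,0,0,0]]]}}

```text
time: 7.75
tool_pos: [0.6336, -0.0981, 0.3192]
ee_rot: [1.436, 1.567, -0.191]
wrist_force: [-0.0, -3.5, 0.2]
width: 0.011
```

{"method": "drive_tool", "body": {"commands": [[[-0.001,0.01,0,0],[-0.001,0.01,0,0],[-0.001,0.01,0,0],[-0.001,0.01,0,0],[0,0.01,0,0],[0,0.01,0,0]]]}}

```text
time: 8.35
tool_pos: [0.6476, -0.0989, 0.32]
ee_rot: [1.289, 1.569, -0.337]
wrist_force: [-1.8, -3.0, 4.7]
width: 0.0112
```

{"method": "drive_tool", "body": {"commands": [[[0,0.008,0,0],[0,0.008,0,0]]]}}

```text
time: 8.55
tool_pos: [0.6517, -0.0991, 0.32]
ee_rot: [1.327, 1.569, -0.299]
wrist_force: [-2.5, -2.7, 4.7]
width: 0.0111
```

{"method": "drive_tool", "body": {"commands": [[[0,0.006,0,0],[0,0.006,0,0]]]}}

```text
time: 8.75
tool_pos: [0.6547, -0.0992, 0.32]
ee_rot: [1.363, 1.569, -0.264]
wrist_force: [-1.7, -2.5, 5.2]
width: 0.0112
```

{"method": "drive_tool", "body": {"commands": [[[0,0.006,0,0],[0,0.006,0,0]]]}}

```text
time: 8.95
tool_pos: [0.6577, -0.0994, 0.3199]
ee_rot: [1.351, 1.569, -0.276]
wrist_force: [-1.4, -3.4, 4.7]
width: 0.011
```

{"method": "drive_tool", "body": {"commands": [[[0,0.006,0,0],[0,0.006,0,0]]]}}

```text
time: 9.15
tool_pos: [0.6607, -0.0996, 0.3199]
ee_rot: [1.329, 1.569, -0.297]
wrist_force: [-2.1, -3.1, 5.4]
width: 0.0109
```

{"method": "drive_tool", "body": {"commands": [[[0,0.006,0,0],[0,0.006,0,0]]]}}

```text
time: 9.35
tool_pos: [0.6637, -0.0997, 0.3197]
ee_rot: [1.359, 1.57, -0.268]
wrist_force: [-2.7, -2.5, 5.4]
width: 0.0113
```

{"method": "drive_tool", "body": {"commands": [[[0,0.006,0,0],[0,0.006,0,0]]]}}

```text
time: 9.55
tool_pos: [0.6667, -0.0999, 0.3195]
ee_rot: [1.38, 1.57, -0.247]
wrist_force: [-1.2, -2.3, 5.4]
width: 0.011
```

{"method": "drive_tool", "body": {"commands": [[[0,0.005,0,0],[0,0.005,0,0]]]}}

```text
time: 9.75
tool_pos: [0.669, -0.1, 0.3193]
ee_rot: [1.214, 1.57, -0.412]
wrist_force: [-0.9, -4.0, 4.4]
width: 0.0111
```

{"method": "drive_tool", "body": {"commands": [[[0,0.005,0,0],[0,0.005,0,0]]]}}

```text
time: 9.95
tool_pos: [0.6715, -0.1001, 0.3191]
ee_rot: [0.375, 1.571, -1.252]
wrist_force: [-0.0, -3.3, 4.3]
width: 0.0112
```

{"method": "drive_tool", "body": {"commands": [[[0,0.005,0,0],[0,0.005,0,0]]]}}

```text
time: 10.15
tool_pos: [0.674, -0.1002, 0.3189]
ee_rot: [-1.493, 1.571, -3.12]
wrist_force: [-1.0, -3.9, 3.3]
width: 0.0112
```

{"method": "drive_tool", "body": {"commands": [[[0,0.005,0,0],[0,0.005,0,0]]]}}

```text
time: 10.35
tool_pos: [0.6759, -0.1004, 0.3187]
ee_rot: [-1.634, 1.569, 3.023]
wrist_force: [-4.3, -3.5, 3.1]
width: 0.011
```

{"method": "drive_tool", "body": {"commands": [[[0,0.004,0,0],[0,0.004,0,0]]]}}

```text
time: 10.55
tool_pos: [0.6765, -0.1004, 0.3187]
ee_rot: [-1.615, 1.565, 3.042]
wrist_force: [-6.9, -3.5, 3.2]
width: 0.011
```

{"method": "drive_tool", "body": {"commands": [[[0,0.004,0,0],[0,0,0,0]]]}}

```text
time: 10.75
tool_pos: [0.6769, -0.1004, 0.3186]
ee_rot: [-1.622, 1.564, 3.034]
wrist_force: [-7.5, -4.2, 2.5]
width: 0.0112
```

```bash
python3 - <<'E'
from h import *
s=snap('scene');save(s,'scene2');s=snap('top');save(s,'top2');o=robot.get_obs();print(o['wrist_force'],o['tool_pos'])
E
```

```text
[-7.00162286 -3.247364    2.91365765] [ 0.67696777 -0.10037565  0.31862522]
```

View pics/scene2.png

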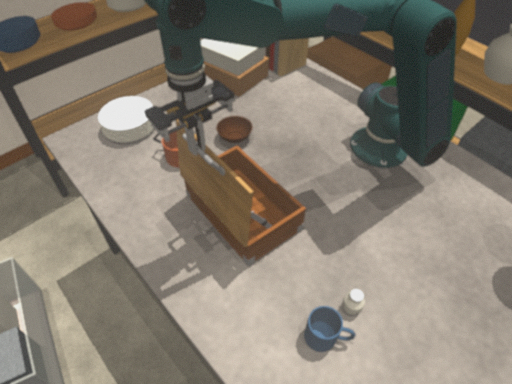

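View pics/top2.png

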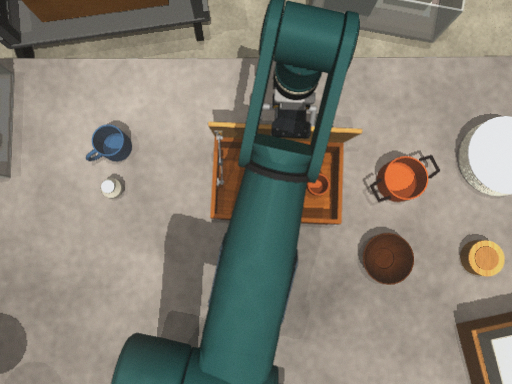

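{"method": "drive_tool", "body": {"commands": [[[0,0.004,0,0],[0,0.004,0,0],[0,0,0,0]]]}}

```text
time: 11.15
tool_pos: [0.6777, -0.1004, 0.3186]
ee_rot: [-1.623, 1.56, 3.033]
wrist_force: [-10.9, -3.7, 3.2]
width: 0.0113
```

{"method": "drive_tool", "body": {"commands": [[[0,-0.006,0,0],[0,-0.006,0,0],[0,-0.006,0,0],[0,0,0,0]]]}}

```text
time: 11.55
tool_pos: [0.6759, -0.1003, 0.3187]
ee_rot: [-1.62, 1.568, 3.036]
wrist_force: [-4.1, -4.0, 2.8]
width: 0.011
```

```bash
python3 - <<'E'
from h import *
s=snap('top');im=s['pixels'][115:235,195:260];im=cv2.resize(im,None,fx=6,fy=5,interpolation=cv2.INTER_CUBIC);cv2.imwrite('pics/topc3.png',cv2.cvtColor(im,cv2.COLOR_RGB2BGR))
o=robot.get_obs();print(o['wrist_force'],o['tool_pos'])
W=cloud(s)
for v in range(128,200,3):
    print(v,[tuple((W[v,u]*1000).round(0).astype(int)) for u in (218,220,222) if np.isfinite(W[v,u,0])])
E
```

```text
[-4.01076666 -4.52928027  3.1764182 ] [ 0.67589852 -0.10033352  0.31875482]
128 [(np.int64(644), np.int64(40), np.int64(285)), (np.int64(644), np.int64(35), np.int64(287)), (np.int64(644), np.int64(31), np.int64(288))]
131 [(np.int64(650), np.int64(43), np.int64(228)), (np.int64(649), np.int64(38), np.int64(233)), (np.int64(649), np.int64(34), np.int64(235))]
134 [(np.int64(654), np.int64(45), np.int64(182)), (np.int64(653), np.int64(41), np.int64(186)), (np.int64(652), np.int64(36), np.int64(191))]
137 [(np.int64(642), np.int64(44), np.int64(204)), (np.int64(642), np.int64(40), np.int64(203)), (np.int64(663), np.int64(40), np.int64(104))]
140 [(np.int64(636), np.int64(44), np.int64(201)), (np.int64(656), np.int64(45), np.int64(100)), (np.int64(656), np.int64(40), np.int64(100))]
143 [(np.int64(631), np.int64(45), np.int64(192)), (np.int64(653), np.int64(46), np.int64(75)), (np.int64(653), np.int64(41), np.int64(75))]
146 [(np.int64(625), np.int64(45), np.int64(184)), (np.int64(653), np.int64(49), np.int64(34)), (np.int64(653), np.int64(43), np.int64(37))]
149 [(np.int64(620), np.int
[... 1649 characters left out ...]
56))]
185 [(np.int64(552), np.int64(54), np.int64(32)), (np.int64(554), np.int64(50), np.int64(11)), (np.int64(554), np.int64(45), np.int64(12))]
188 [(np.int64(546), np.int64(55), np.int64(13)), (np.int64(546), np.int64(50), np.int64(9)), (np.int64(545), np.int64(45), np.int64(17))]
191 [(np.int64(538), np.int64(56), np.int64(8)), (np.int64(538), np.int64(50), np.int64(9)), (np.int64(538), np.int64(45), np.int64(12))]
194 [(np.int64(530), np.int64(55), np.int64(11)), (np.int64(530), np.int64(50), np.int64(12)), (np.int64(530), np.int64(45), np.int64(9))]
197 [(np.int64(522), np.int64(56), np.int64(10)), (np.int64(522), np.int64(50), np.int64(12)), (np.int64(522), np.int64(45), np.int64(7))]
```

View pics/topc3.png

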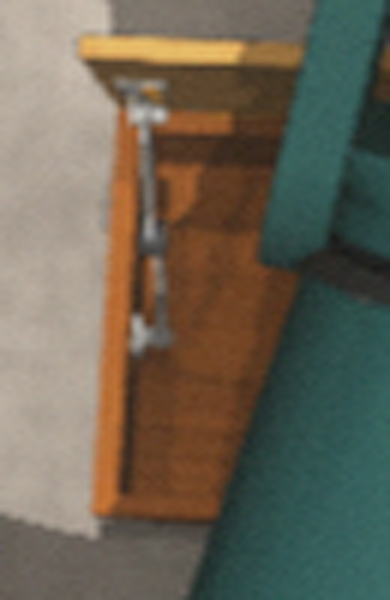

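{"method": "drive_tool", "body": {"commands": [[[0,-0.006,0,0],[0,-0.006,0,0],[0,0,0,0]]]}}

```text
time: 11.9
tool_pos: [0.6742, -0.1002, 0.3189]
ee_rot: [1.536, 1.57, -0.091]
wrist_force: [0.5, -4.5, 0.7]
width: 0.0108
```

{"method": "drive_tool", "body": {"commands": [[[0,-0.006,0,0],[0,-0.006,0,0],[0,0,0,0]]]}}

```text
time: 12.2
tool_pos: [0.6732, -0.1003, 0.319]
ee_rot: [1.513, 1.565, -0.113]
wrist_force: [5.5, -4.9, 1.3]
width: 0.011
```

{"method": "drive_tool", "body": {"commands": [[[0,0.008,0,0],[0,0,0,0]]]}}

```text
time: 12.4
tool_pos: [0.674, -0.1003, 0.3189]
ee_rot: [1.501, 1.568, -0.125]
wrist_force: [2.2, -5.1, 2.6]
width: 0.0107
```

{"method": "drive_tool", "body": {"commands": [[[0,0,0,0],[0,0,0,0],[0,0,0,0]]], "grip": 0.5}}

```text
time: 12.7
tool_pos: [0.6728, -0.0988, 0.3186]
ee_rot: [-2.609, 1.569, 2.049]
wrist_force: [-0.2, 0.7, -0.3]
width: 0.0316
```

{"method": "drive_tool", "body": {"commands": [[[-0.04,0,0,0],[-0.08,0,0,0],[-0.08,0,0,0],[0,0,0,0]]]}}

```text
time: 13.1
tool_pos: [0.6734, -0.0998, 0.3737]
ee_rot: [1.476, 1.563, -0.15]
wrist_force: [-0.5, -0.4, 0.2]
width: 0.047
```

{"method": "drive_tool", "body": {"commands": [[[0,-0.05,-0.14,0],[0,-0.05,-0.14,0],[0,-0.05,-0.14,0],[0,-0.05,-0.14,0],[0,-0.05,-0.14,0],[0,-0.05,-0.14,0],[0,-0.05,-0.14,0],[0,-0.05,-0.14,0],[0,-0.05,-0.14,0],[0,-0.05,-0.14,0],[0,-0.05,-0.14,0],[0,-0.05,-0.14,0]]], "grip": 0.9}}

```text
time: 14.3
tool_pos: [0.5454, 0.3292, 0.3685]
ee_rot: [-1.537, 1.57, 3.12]
wrist_force: [-0.3, 0.9, 0.1]
width: 0.0848
```

{"method": "drive_tool", "body": {"commands": [[[0.07,0,0,-0.0227],[0.07,0,0,-0.0227],[0.07,0,0,-0.0227],[0.07,0,0,-0.0227],[0.07,0,0,-0.0227],[0.07,0,0,-0.0227],[0.07,0,0,-0.0227],[0.07,0,0,-0.0227],[0.07,0,0,-0.0227],[0.07,0,0,-0.0227],[0.07,0,0,-0.023],[0,0,0,0]]]}}

```text
time: 15.5
tool_pos: [0.5443, 0.3269, 0.1725]
ee_rot: [-2.685, 1.563, -2.741]
wrist_force: [-0.4, 1.2, -0.8]
width: 0.0846
```

```bash
python3 - <<'E'
from h import *
from scipy.spatial.transform import Rotation as Ro
o=robot.get_obs();R=Ro.from_euler('xyz',o['ee_rot']).as_matrix();print(np.round(o['tool_pos'],4),np.degrees(np.arctan2(R[1,1],R[0,1])),np.round(o['joint_positions'],3))
s=snap('wrist');save(s,'wrist3');s=snap('top');save(s,'top3')
E
```

```text
[0.5443 0.3269 0.1725] 86.81646915777698 [ 0.451  0.29   1.199  0.     1.66  -1.064]
```

View pics/wrist3.png

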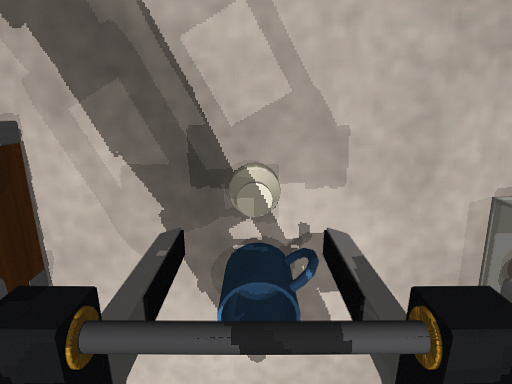

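View pics/top3.png

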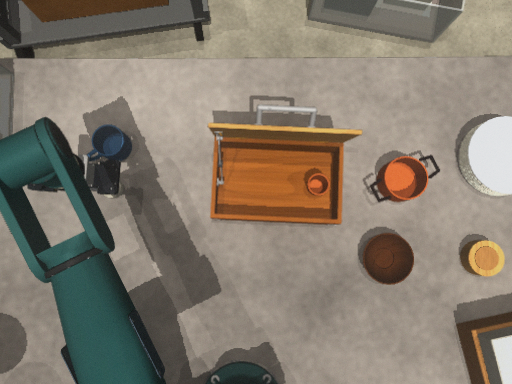

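```bash
python3 - <<'E'
from h import *
s=load('wrist');W=cloud(s)
mk=np.zeros(W.shape[:2],bool);mk[150:225,220:290]=1
Q=W[mk&(W[...,2]>.028)&(W[...,0]<.6)];print(len(Q),Q.min(0),Q.max(0),cv2.minEnclosingCircle((Q[:,:2]*1000).astype(np.float32)))
m=(mk&(W[...,2]>.066)&(W[...,0]<.59)).astype(np.uint8)
Q=W[m>0];print('rim',len(Q),Q.mean(0),cv2.minEnclosingCircle((Q[:,:2]*1000).astype(np.float32)))
# silhouette contour in px
m=(mk&(W[...,2]>.012)&(W[...,0]<.6)).astype(np.uint8)
c=max(cv2.findContours(m,0,1)[0],key=len);(u,v),r=cv2.minEnclosingCircle(c);print(u,v,r,ray_plane(s,[[u,v]],.04),ray_plane(s,[[254,197]],.074))
E
```

```text
2133 [0.52150491 0.30136092 0.02803108] [0.56872238 0.35250822 0.07650891] ((547.0557250976562, 326.69085693359375), 25.825281143188477)
rim 988 [0.54662537 0.32675506 0.07447856] ((547.5580444335938, 326.72723388671875), 16.703632354736328)
253.75341796875 189.69876098632812 27.311737060546875 [[0.54662335 0.32627251 0.04      ]] [[0.5444887  0.32670267 0.074     ]]
```

{"method": "drive_tool", "body": {"commands": [[[0.03,0,0.011,0],[0.08,0,0,0],[0.08,0,0,0],[0.08,0,0,0],[0.08,0,0,0],[0.08,0,0,0],[0.08,0,0,0],[0.05,0,0,0],[0.04,0,0,0],[0.018,0,0,0],[0,0,0,0]]]}}

```text
time: 16.7
tool_pos: [0.5492, 0.3275, 0.0221]
ee_rot: [-3.056, 1.571, -3.111]
wrist_force: [0.3, 0.5, -0.0]
width: 0.0848
```

{"method": "drive_tool", "body": {"commands": [[[0,0,0,0],[0,0,0,0],[0,0,0,0],[0,0,0,0],[0,0,0,0],[0,0,0,0]]], "grip": 0.4}}

```text
time: 17.3
tool_pos: [0.5493, 0.3274, 0.0227]
ee_rot: [0.202, 1.57, 0.146]
wrist_force: [-0.2, -1.4, 1.5]
width: 0.051
```

{"method": "drive_tool", "body": {"commands": [[[-0.02,0,0,0],[-0.05,0,0,0],[-0.09,0,0,0],[-0.1,0,0,0],[-0.1,0,0,0],[-0.1,0,0,0],[-0.1,0,0,0],[-0.1,0,0,0],[-0.05,0,0,0],[0,0,0,0]]]}}

```text
time: 18.3
tool_pos: [0.5501, 0.328, 0.2029]
ee_rot: [0.535, 1.565, 0.479]
wrist_force: [0.3, -0.3, -1.2]
width: 0.0515
```

{"method": "drive_tool", "body": {"commands": [[[0,-0.05,0,0],[0,-0.1,0,0],[0,-0.13,0.002,0],[0,-0.13,0.002,0],[0,-0.13,0.002,0],[0,-0.13,0.002,0],[0,-0.13,0.002,0],[0,-0.13,0.002,0],[0,-0.13,0.002,0],[0,-0.13,0.002,0],[0,-0.13,0.002,0],[0,-0.13,0.002,0],[0,-0.13,0.002,0],[0,-0.08,0,0],[0,-0.03,0,0],[0,0,0,0]]]}}

```text
time: 19.9
tool_pos: [0.5301, -0.0955, 0.1981]
ee_rot: [2.843, 1.568, 2.786]
wrist_force: [0.1, 1.2, -1.5]
width: 0.0508
```

```bash
python3 - <<'E'
from h import *
o=robot.get_obs();print(np.round(o['tool_pos'],4),o['wrist_force'],o['width'])
s=snap('wrist');save(s,'wrist4');W=cloud(s)
E
```

```text
[ 0.5301 -0.0955  0.1981] [ 0.10705017  1.17634987 -1.49879695] 0.05082173663014951
```

View pics/wrist4.png

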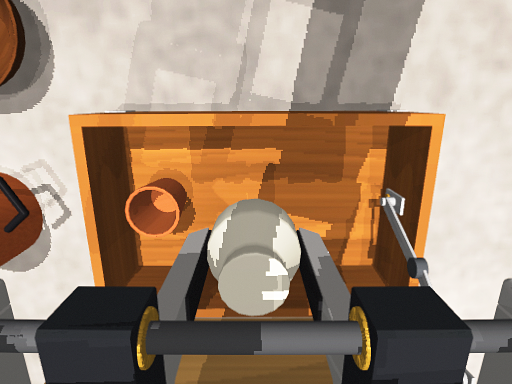

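{"method": "drive_tool", "body": {"commands": [[[0.02,0.02,0,0],[0.06,0.02,0,0],[0.08,0,0,0],[0.08,0,0,0],[0.08,0,0,0],[0.08,0,0,0],[0.08,0,0,0],[0.07,0,0,0],[0.05,0,0,0],[0.02,0,0,0],[0,0,0,0]]]}}

```text
time: 21.05
tool_pos: [0.5311, -0.0839, 0.0437]
ee_rot: [2.84, 1.569, 2.785]
wrist_force: [-1.3, 0.3, -3.9]
width: 0.0513
```

{"method": "drive_tool", "body": {"commands": [[[0.006,0,0,0],[0.004,0,0,0]]]}}

```text
time: 21.25
tool_pos: [0.5326, -0.0848, 0.0433]
ee_rot: [-0.148, 1.568, -0.203]
wrist_force: [0.5, -0.2, -2.3]
width: 0.0509
```

{"method": "drive_tool", "body": {"commands": [[[0.008,0,0,0],[0.008,0,0,0],[0.006,0,0,0],[0.004,0,0,0],[0,0,0,0]]]}}

```text
time: 21.75
tool_pos: [0.5316, -0.0847, 0.0355]
ee_rot: [2.681, 1.57, 2.625]
wrist_force: [0.1, 0.5, -1.8]
width: 0.051
```

{"method": "drive_tool", "body": {"commands": [[[0.004,0,0,0],[0.004,0,0,0],[0,0,0,0]]]}}

```text
time: 22.05
tool_pos: [0.5316, -0.0847, 0.0335]
ee_rot: [2.612, 1.571, 2.557]
wrist_force: [-0.3, 0.4, -2.9]
width: 0.0511
```

{"method": "drive_tool", "body": {"commands": [[[0.004,0,0,0],[0,0,0,0]]]}}

```text
time: 22.25
tool_pos: [0.5318, -0.0847, 0.0327]
ee_rot: [0.91, 1.571, 0.855]
wrist_force: [-1.0, 0.5, -1.8]
width: 0.0512
```

{"method": "drive_tool", "body": {"commands": [[[0.004,0,0,0],[0,0,0,0]]]}}

```text
time: 22.45
tool_pos: [0.5318, -0.0847, 0.0326]
ee_rot: [-0.058, 1.57, -0.113]
wrist_force: [-2.1, 1.2, 3.9]
width: 0.0513
```

{"method": "drive_tool", "body": {"commands": [[[0,0,0,0],[0,0,0,0],[0,0,0,0],[0,0,0,0]]], "grip": 0.78}}

```text
time: 22.85
tool_pos: [0.5318, -0.0847, 0.0316]
ee_rot: [1.383, 1.571, 1.328]
wrist_force: [-0.3, 0.2, 0.3]
width: 0.0732
```

{"method": "drive_tool", "body": {"commands": [[[-0.04,0,0,0],[-0.08,0,0,0],[-0.1,0,0,0],[-0.1,0,0,0],[-0.1,0,0,0],[-0.1,0,0,0],[-0.1,0,0,0],[0,0,0,0]]]}}

```text
time: 23.65
tool_pos: [0.5341, -0.0853, 0.192]
ee_rot: [-0.193, 1.561, -0.249]
wrist_force: [1.7, 0.3, 0.9]
width: 0.0735
```

```bash
python3 - <<'E'
from h import *
o=robot.get_obs();print(np.round(o['tool_pos'],4),o['wrist_force'],o['width'])
s=snap('wrist');save(s,'wrist5');W=cloud(s);s=snap('scene');save(s,'scene5')
E
```

```text
[ 0.5341 -0.0853  0.192 ] [1.65809255 0.34506176 0.90828109] 0.07350847927853804
```

View pics/wrist5.png

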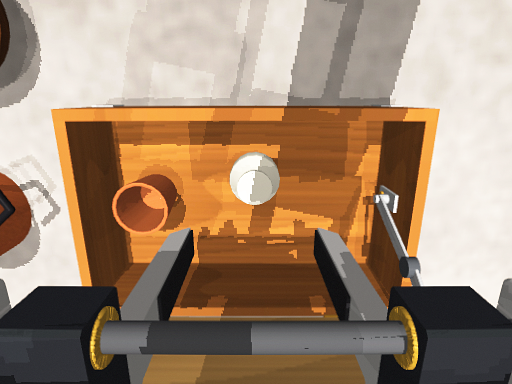

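View pics/scene5.png

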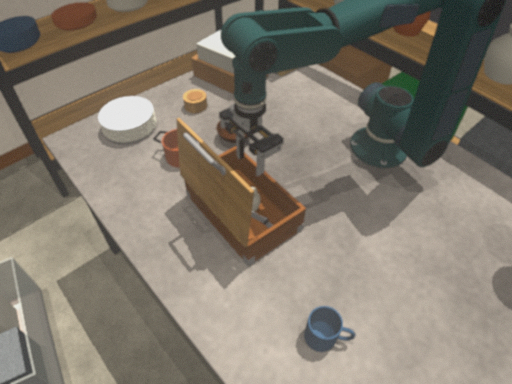

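```bash
python3 - <<'E'
from h import *
s=load('wrist');W=cloud(s)
ex=np.array([.9984,-.0558]);ey=np.array([.0558,.9984]);H=np.array([.657,-.1003])
def ch(P): d=P[:2]-H; return np.r_[d@ex,d@ey,P[2]-.1].round(4)*1000
for v in range(196,286,5):
    r=[]
    for u in range(376,424,2):
        p=W[v,u]
        if np.isfinite(p[0]) and p[2]>.03:
            c=ch(p)
            if 128<c[1]<152 and c[0]<-20: r.append((u,*c.astype(int)))
    print(v,r[:6])
im=s['pixels'][180:300,350:450];cv2.imwrite('pics/w5c.png',cv2.cvtColor(cv2.resize(im,None,fx=6,fy=5,interpolation=cv2.INTER_NEAREST),cv2.COLOR_RGB2BGR))
mk=np.zeros(W.shape[:2],bool);mk[150:208,228:282]=1
Q=W[mk&(W[...,2]>.05)];print(len(Q),ch(Q.mean(0)),Q[:,2].max())
E
```

```text
196 [(376, np.int64(-110), np.int64(134), np.int64(-47)), (378, np.int64(-111), np.int64(136), np.int64(-45)), (380, np.int64(-111), np.int64(137), np.int64(-43)), (382, np.int64(-110), np.int64(140), np.int64(-46)), (384, np.int64(-111), np.int64(142), np.int64(-44)), (386, np.int64(-110), np.int64(144), np.int64(-45))]
201 [(376, np.int64(-105), np.int64(134), np.int64(-45)), (378, np.int64(-106), np.int64(136), np.int64(-44)), (380, np.int64(-107), np.int64(136), np.int64(-39)), (382, np.int64(-108), np.int64(137), np.int64(-37)), (384, np.int64(-105), np.int64(143), np.int64(-45)), (386, np.int64(-106), np.int64(144), np.int64(-43))]
206 [(378, np.int64(-101), np.int64(136), np.int64(-42)), (380, np.int64(-102), np.int64(136), np.int64(-38)), (382, np.int64(-104), np.int64(136), np.int64(-33)), (384, np.int64(-105), np.int64(137), np.int64(-30)), (386, np.int64(-105), np.int64(139), np.int64(-31)), (388, np.int64(-101), np.int64(146), np.int64(-43))]
211 [(380, np.int64(-97), np.int64(136), np.int64(-37)), (382, np.int64(-99), np.int64(136), np.int64(-32)), (384, np.int64(-101), 
[... 3974 characters left out ...]
), np.int64(-25))]
276 [(384, np.int64(-21), np.int64(150), np.int64(-38)), (386, np.int64(-25), np.int64(150), np.int64(-32)), (388, np.int64(-27), np.int64(150), np.int64(-28)), (390, np.int64(-29), np.int64(150), np.int64(-25)), (392, np.int64(-33), np.int64(149), np.int64(-19)), (394, np.int64(-35), np.int64(150), np.int64(-15))]
281 [(386, np.int64(-20), np.int64(149), np.int64(-30)), (388, np.int64(-22), np.int64(150), np.int64(-27)), (390, np.int64(-25), np.int64(149), np.int64(-21)), (392, np.int64(-27), np.int64(150), np.int64(-18)), (394, np.int64(-29), np.int64(150), np.int64(-15)), (396, np.int64(-32), np.int64(150), np.int64(-10))]
1962 [-133.4    8.3  -26.9] 0.08664022637629393
```

View pics/w5c.png

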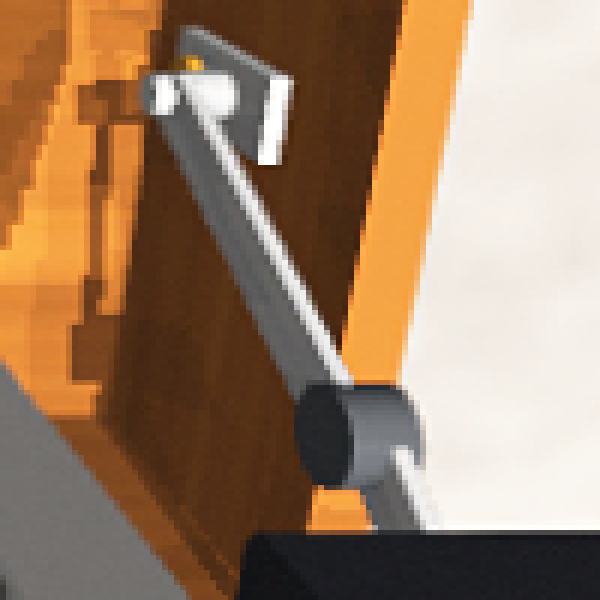

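```bash
python3 - <<'E'
from h import *
s=load('wrist');W=cloud(s)
ex=np.array([.9984,-.0558]);ey=np.array([.0558,.9984]);H=np.array([.657,-.1003])
d=W[...,:2]-H;C=np.dstack([d@ex,d@ey,W[...,2]-.1])*1000
for v in range(252,288,4):
    print(v,[(u,*C[v,u].round(0).astype(int).tolist()) for u in range(394,424,3) if np.isfinite(C[v,u,0]) and C[v,u,2]>5 and 130<C[v,u,1]<149])
# face disc (right-facing flat side) centre px ~ (325/6+350, 435/5+180)
print(C[267,402:408].round(1).tolist())
# plane y=135 raycast of disc centre: scan z
T=np.linalg.inv(s['extrinsics'])
n=cv2.undistortPoints(np.array([[[325/6+350,435/5+180]]]),s['mtx'],np.array([float(s['k1']),0,0,0,0.])).ravel()
r=T[:3,:3]@np.array([n[0],-n[1],-1]);c=T[:3,3]
hy=(c[:2]-H)@ey; t=(.135-hy)/(r[:2]@ey);p=c+t*r;print('disc centre',(p[:2]-H)@ex,(p[:2]-H)@ey,p[2]-.1)
E
```

```text
252 [(397, -75, 137, 10), (400, -78, 137, 16), (403, -81, 137, 21), (406, -81, 139, 22)]
256 [(397, -72, 137, 11), (400, -74, 137, 16), (403, -79, 135, 25), (406, -79, 138, 26), (409, -79, 140, 26), (412, -79, 143, 26), (415, -80, 145, 26)]
260 [(400, -73, 135, 22), (403, -75, 136, 26), (406, -78, 135, 31), (409, -79, 137, 32), (412, -78, 140, 31), (415, -79, 142, 32), (418, -79, 145, 33)]
264 [(400, -70, 135, 22), (403, -73, 135, 27), (406, -75, 136, 32), (409, -77, 136, 35), (412, -77, 139, 35), (415, -76, 142, 35), (418, -77, 144, 35)]
268 [(400, -66, 136, 22), (403, -70, 134, 30), (406, -72, 135, 33), (409, -73, 137, 35), (412, -74, 138, 37), (415, -74, 141, 36), (418, -74, 143, 37)]
272 [(400, -63, 135, 24), (403, -66, 135, 29), (406, -68, 136, 33), (409, -70, 137, 36), (412, -71, 139, 37), (415, -71, 141, 38), (418, -72, 142, 39)]
276 [(403, -62, 136, 29), (406, -65, 136, 34), (409, -66, 138, 36), (412, -66, 140, 36), (415, -67, 141, 38), (418, -70, 141, 42)]
280 [(412, -61, 141, 35), (415, -64, 141, 39), (418, -67, 141, 44), (421, -68, 143, 45)]
284 [(412, -59, 140, 37), (415, -61, 141, 40), (418, -65, 140, 46), (421, -66, 141, 48)]
[[-69.1, 135.3, 26.2], [-69.7, 135.6, 27.5], [-71.0, 135.3, 29.7], [-71.6, 135.6, 30.7], [-72.9, 135.2, 33.0], [-73.0, 135.8, 33.4]]
disc centre -0.07140173391086438 0.135 0.030416869252146733
```

{"method": "drive_tool", "body": {"commands": [[[0,0.04,0.005,0],[0,0.07,0.006,0],[0,0.08,0.006,0],[0,0.08,0.006,0],[0,0.08,0.006,0],[0,0.07,0.006,0],[0,0.056,0.006,0],[0,0.03,0,0],[0,0,0,0]]], "grip": 0}}

```text
time: 24.65
tool_pos: [0.5486, 0.042, 0.1858]
ee_rot: [3.11, 1.569, 3.056]
wrist_force: [0.4, -0.0, 0.1]
width: 0.0046
```

```bash
cat >> h.py <<'E'
ex=np.array([.9984,-.0558]);ey=np.array([.0558,.9984]);H=np.array([.657,-.1003])
def tcp():
    o=robot.get_obs();p=np.array(o['tool_pos']);d=p[:2]-H
    print('tcp hinge-frame mm',np.round([1000*d@ex,1000*d@ey,1000*(p[2]-.1)],1),'F',np.round(o['wrist_force'],1),'t',round(o['time'],2),'w',round(o['width'],4))
E
python3 -c "
from h import *
tcp()"
```

```text
tcp hinge-frame mm [-116.2  136.    85.8] F [ 0.4 -0.   0.1] t 24.65 w 0.0046
```

{"method": "drive_tool", "body": {"commands": [[[0.04,0,0,0],[0.06,0,0,0],[0.06,0,0,0],[0.05,0,0,0],[0.035,0,0.02,0],[0,0,0.03,0],[0,0,0.02,0],[0,0,0,0]]]}}

```text
time: 25.45
tool_pos: [0.5679, 0.0399, 0.1262]
ee_rot: [0.057, 1.569, 0.002]
wrist_force: [-0.3, 1.0, 0.5]
width: 0.0004
```

```bash
python3 -c "
from h import *
tcp()
s=snap('wrist');save(s,'wrist6');s=snap('top');save(s,'top6')"
```

```text
tcp hinge-frame mm [-96.8 135.   26.2] F [-0.3  1.   0.5] t 25.45 w 0.0004
```

View pics/wrist6.png

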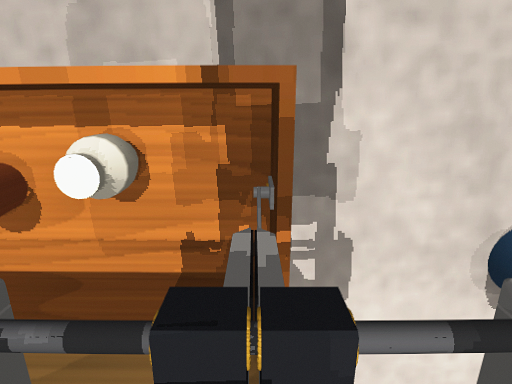

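{"method": "drive_tool", "body": {"commands": [[[0.004,0,0.015,0],[0.004,0,0.015,0],[0,0,0,0]]]}}

```text
time: 25.85
tool_pos: [0.5743, 0.0396, 0.1234]
ee_rot: [0.629, 1.571, 0.574]
wrist_force: [-0.1, 0.0, -1.3]
width: 0.0005
```

{"method": "drive_tool", "body": {"commands": [[[0,0,0.012,0],[0,0,0.012,0],[0,0,0,0]]]}}

```text
time: 26.15
tool_pos: [0.5798, 0.0393, 0.1231]
ee_rot: [3.019, 1.57, 2.963]
wrist_force: [-1.0, 0.1, -0.0]
width: 0.0004
```

{"method": "drive_tool", "body": {"commands": [[[0.002,0,0.008,0],[0.002,0,0.008,0],[0,0,0,0]]]}}

```text
time: 26.45
tool_pos: [0.5838, 0.0391, 0.1221]
ee_rot: [3.042, 1.57, 2.986]
wrist_force: [-1.5, 0.4, -1.5]
width: 0.0004
```

{"method": "drive_tool", "body": {"commands": [[[0.002,0,0.008,0],[0.002,0,0.008,0],[0,0,0,0]]]}}

```text
time: 26.75
tool_pos: [0.5876, 0.0389, 0.1209]
ee_rot: [3.07, 1.569, 3.015]
wrist_force: [-2.3, -0.8, -1.6]
width: 0.0007
```

{"method": "drive_tool", "body": {"commands": [[[0.002,0,0.008,0],[0.002,0,0.008,0],[0,0,0,0]]]}}

```text
time: 27.05
tool_pos: [0.592, 0.0387, 0.1203]
ee_rot: [2.363, 1.571, 2.308]
wrist_force: [-2.4, 0.4, -1.4]
width: 0.0005
```

```bash
python3 -c "
from h import *
tcp()
s=snap('scene');save(s,'scene7');s=snap('top');save(s,'top7')
im=s['pixels'][115:215,160:280];cv2.imwrite('pics/top7c.png',cv2.cvtColor(cv2.resize(im,None,fx=6,fy=6,interpolation=cv2.INTER_CUBIC),cv2.COLOR_RGB2BGR))"
```

```text
tcp hinge-frame mm [-72.6 135.1  20.3] F [-2.4  0.4 -1.4] t 27.05 w 0.0005
```

View pics/top7c.png

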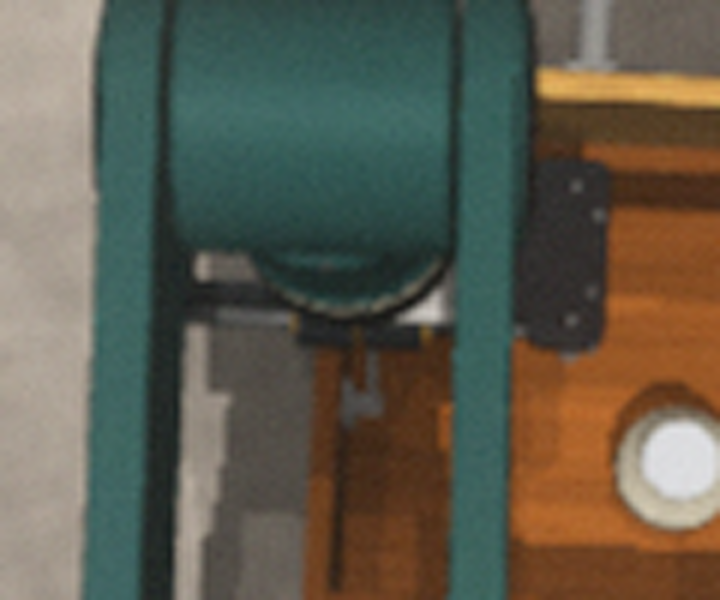

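View pics/scene7.png

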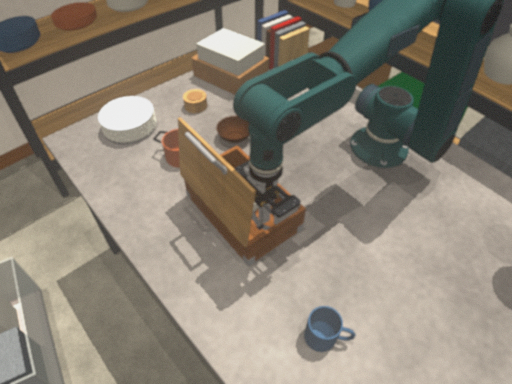

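{"method": "drive_tool", "body": {"commands": [[[0.003,0,0.008,0],[0.003,0,0.008,0],[0,0,0,0]]]}}

```text
time: 27.45
tool_pos: [0.5963, 0.0384, 0.1191]
ee_rot: [0.152, 1.57, 0.096]
wrist_force: [-2.5, -0.2, 0.4]
width: 0.0002
```

```bash
python3 -c "
from h import *
tcp()
s=snap('scene')
im=s['pixels'][110:270,160:320];cv2.imwrite('pics/scene8c.png',cv2.cvtColor(cv2.resize(im,None,fx=4,fy=3.7,interpolation=cv2.INTER_CUBIC),cv2.COLOR_RGB2BGR))"
```

```text
tcp hinge-frame mm [-68.3 135.1  19.1] F [-2.5 -0.2  0.4] t 27.45 w 0.0002
```

View pics/scene8c.png

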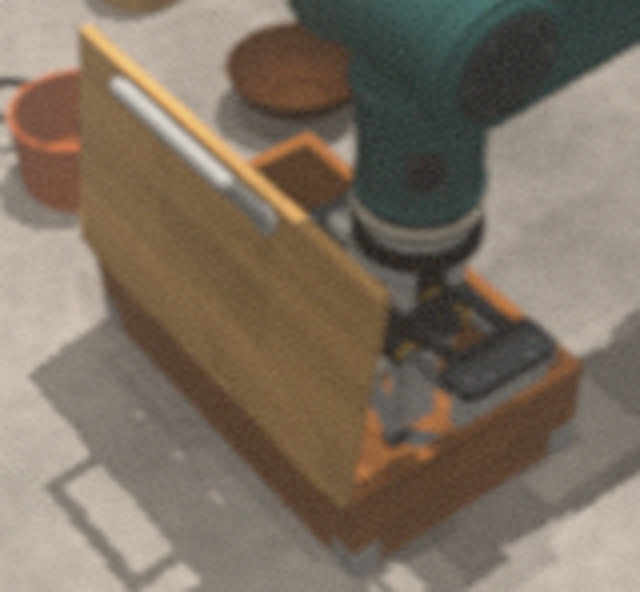

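{"method": "drive_tool", "body": {"commands": [[[0.004,0,0.008,0],[0.004,0,0.004,0],[0,0,0,0]]]}}

```text
time: 27.8
tool_pos: [0.5977, 0.0384, 0.118]
ee_rot: [-3.141, 1.568, 3.087]
wrist_force: [-9.3, 0.4, 4.1]
width: 0.0009
```

{"method": "drive_tool", "body": {"commands": [[[0,0,-0.03,0],[0,0,-0.05,0],[0,0,-0.05,0],[0,0,-0.03,0],[0,0,0,0]]]}}

```text
time: 28.3
tool_pos: [0.5592, 0.0405, 0.1177]
ee_rot: [0.057, 1.568, 0.001]
wrist_force: [0.2, -0.0, 0.6]
width: 0.0005
```

{"method": "drive_tool", "body": {"commands": [[[-0.06,-0.05,0,0],[-0.08,-0.08,0,0],[-0.08,-0.08,0,0],[-0.06,-0.08,0,0],[-0.04,-0.08,0,0],[0,-0.08,0,0],[0,-0.05,0,0],[0,0,0,0]]]}}

```text
time: 29.1
tool_pos: [0.5523, -0.0864, 0.1975]
ee_rot: [-0.506, 1.57, -0.564]
wrist_force: [0.1, 0.0, -0.4]
width: 0.0006
```

```bash
python3 -c "
from h import *
tcp()
s=snap('wrist');save(s,'wrist9');s=snap('top');save(s,'top9')
im=s['pixels'][105:235,195:275];cv2.imwrite('pics/top9c.png',cv2.cvtColor(cv2.resize(im,None,fx=6,fy=4.5,interpolation=cv2.INTER_CUBIC),cv2.COLOR_RGB2BGR))"
```

```text
tcp hinge-frame mm [-105.3    8.1   97.5] F [ 0.1  0.  -0.4] t 29.1 w 0.0006
```

View pics/wrist9.png

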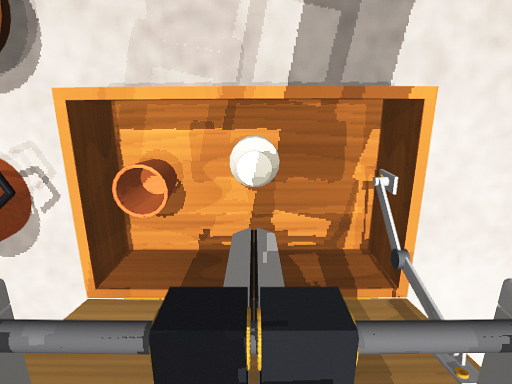

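View pics/top9c.png

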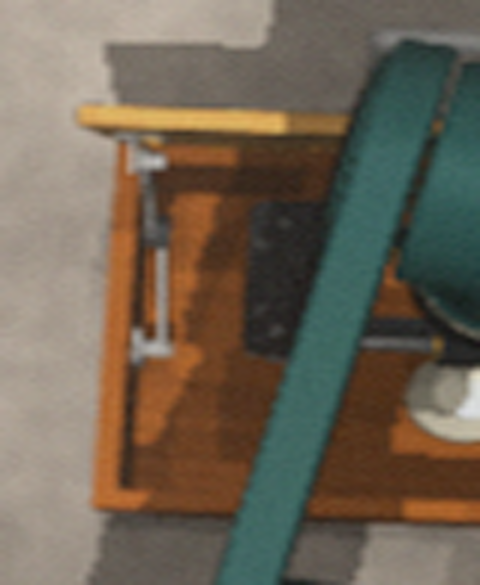

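```bash
python3 - <<'E'
from h import *
s=load('wrist');W=cloud(s)
d=W[...,:2]-H;C=np.dstack([d@ex,d@ey,W[...,2]-.1])*1000
for v in range(190,345,8):
    r=[(u,*C[v,u].round(0).astype(int).tolist()) for u in range(370,470,3) if np.isfinite(C[v,u,0]) and C[v,u,2]>-46 and 132<C[v,u,1]<146]
    print(v,r[:5])
im=s['pixels'][160:345,350:480];cv2.imwrite('pics/w9c.png',cv2.cvtColor(cv2.resize(im,None,fx=4,fy=3.2,interpolation=cv2.INTER_NEAREST),cv2.COLOR_RGB2BGR))
E
```

```text
190 [(379, -100, 136, -39), (382, -102, 137, -34)]
198 [(379, -92, 137, -38), (382, -94, 137, -31), (385, -96, 138, -26)]
206 [(382, -87, 137, -28), (385, -89, 137, -21), (388, -90, 139, -18)]
214 [(382, -79, 137, -25), (385, -82, 136, -18), (388, -84, 137, -12)]
222 [(385, -73, 137, -18), (388, -77, 136, -8), (391, -78, 138, -5)]
230 [(388, -69, 136, -7), (391, -72, 137, -1), (394, -73, 138, 2)]
238 [(388, -62, 137, -5), (391, -64, 137, 0), (394, -67, 137, 6), (397, -67, 139, 7)]
246 [(391, -57, 137, 2), (394, -60, 137, 9), (397, -62, 138, 13)]
254 [(391, -52, 135, 9), (394, -55, 135, 15), (397, -58, 135, 20), (400, -58, 137, 20), (403, -58, 140, 20)]
262 [(391, -44, 135, 10), (394, -47, 136, 15), (397, -50, 136, 20), (400, -52, 137, 24), (403, -52, 139, 24)]
270 [(370, -10, 135, -36), (373, -9, 139, -37), (376, -11, 141, -35), (379, -11, 145, -35), (403, -44, 140, 24)]
278 [(376, -11, 135, -18), (379, -11, 138, -18), (382, -10, 142, -19), (385, -11, 144, -18), (409, -43, 140, 36)]
286 [(379, -11, 132, -2), (382, -10, 136, -4), (385, -11, 139, -3), (388, -10, 142, -4), (391, -10, 145, -3)]
294 [(379, -3, 133, 0), (382, -4, 135, 1), (385, -3, 139, 0), (388, -4, 141, 0), (391, -3, 145, -1)]
302 [(385, -2, 134, 11), (388, -2, 137, 11), (391, -2, 140, 12), (394, -3, 142, 12), (421, -35, 140, 59)]
310 [(391, -4, 133, 27), (394, -5, 136, 27), (397, -5, 138, 28), (400, -5, 141, 28), (403, -5, 144, 28)]
318 [(400, -7, 135, 42), (403, -7, 138, 41), (406, -7, 140, 42), (409, -7, 143, 42), (412, -7, 145, 42)]
326 []
334 []
342 []
```

View pics/w9c.png

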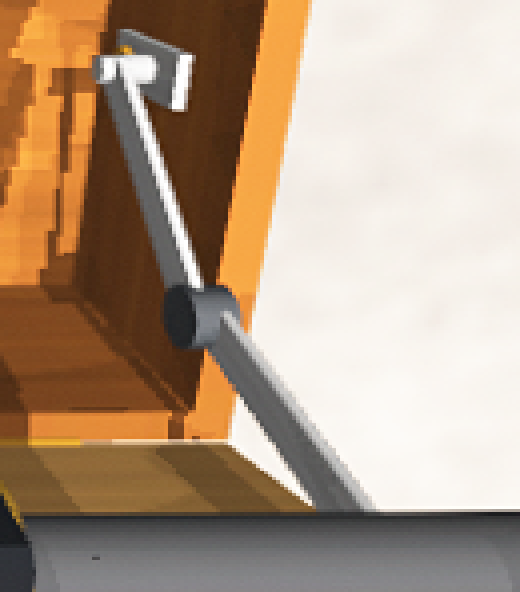

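{"method": "drive_tool", "body": {"commands": [[[-0.05,0,-0.01,0],[-0.1,0,-0.01,0],[-0.1,0,-0.01,0],[-0.1,0,0,0],[-0.1,0,0,0],[-0.1,0,0,0],[-0.1,0,0,0],[-0.07,0,0,0],[-0.03,0,0,0]]]}}

```text
time: 30.1
tool_pos: [0.5448, -0.0831, 0.3878]
ee_rot: [-0.15, 1.566, -0.204]
wrist_force: [-0.8, 1.2, 0.8]
width: 0.0002
```

{"method": "drive_tool", "body": {"commands": [[[0,0,0,0.0227],[0,0,0,0.0227],[0,0,0,0.0227],[0,0,0,0.0227],[0,0,0,0.0227],[0,0,0,0.0227],[0,0,0,0.0227],[0,0,0,0.0227],[0,0,0,0.0227],[0,0,0,0.0227],[0,0,0,0.023],[0,0,0,0]]], "grip": 0.45}}

```text
time: 31.3
tool_pos: [0.5443, -0.0833, 0.3842]
ee_rot: [-1.959, 1.57, 2.699]
wrist_force: [-1.1, -1.0, -0.6]
width: 0.0424
```

```bash
python3 -c "
from h import *
tcp()
s=snap('wrist');save(s,'wrist10')"
```

```text
tcp hinge-frame mm [-113.4   10.7  284.2] F [-1.1 -1.  -0.6] t 31.3 w 0.0424
```

View pics/wrist10.png

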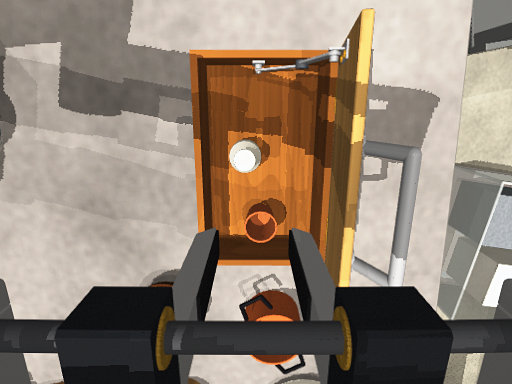

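```bash
python3 - <<'E'
from h import *
s=load('wrist');W=cloud(s)
d=W[...,:2]-H;C=np.dstack([d@ex,d@ey,W[...,2]-.1])*1000
for v in range(165,275,15):
    r=C[v,385:425];r=r[r[:,2]>190];
    u=[i for i in range(385,425) if C[v,i,2]>190]
    print(v,u[0],u[-1],r.mean(0).round(1),r[:,2].max().round(1))
for v in (60,120,180,240): 
    u=[i for i in range(320,385) if C[v,i,2]>150]; print('lid edge',v,[C[v,i].round(0).astype(int).tolist() for i in u[::3]])
E
```

```text
165 403 420 [  2.2  48.3 233.5] 236.0
180 401 417 [  1.7  37.1 233.8] 236.3
195 399 415 [  1.6  25.6 234. ] 236.2
210 397 413 [  1.9  13.6 233.7] 236.7
225 395 411 [  2.    1.4 233.8] 235.7
240 393 409 [  2.  -11.1 233.9] 236.0
255 391 406 [  1.5 -23.9 234.3] 236.4
270 389 404 [  1.9 -37.4 234. ] 236.2
lid edge 60 [[-26, 129, 151], [-29, 127, 173], [-32, 125, 191], [-32, 124, 198], [-30, 124, 199], [-28, 124, 199], [-26, 124, 199]]
lid edge 120 [[-26, 76, 158], [-30, 77, 179], [-33, 78, 197], [-31, 78, 199], [-29, 78, 200], [-26, 78, 199]]
lid edge 180 [[-26, 18, 154], [-30, 24, 181], [-32, 28, 197], [-30, 28, 198], [-28, 29, 200], [-26, 29, 199]]
lid edge 240 [[-26, -47, 154], [-30, -35, 181], [-32, -28, 196], [-30, -27, 198], [-27, -27, 198], [-25, -27, 199]]
```

{"method": "drive_tool", "body": {"commands": [[[0,0.04,0.01,0],[0,0.08,0.01,0],[0,0.1,0.01,0],[0,0.1,0.01,0],[0,0.08,0.003,0],[0,0.05,0,0],[0,0.018,0,0],[0,0,0,0]]]}}

```text
time: 32.15
tool_pos: [0.6615, -0.1013, 0.3832]
ee_rot: [-1.793, 1.569, 2.865]
wrist_force: [0.2, -0.6, 0.2]
width: 0.042
```

```bash
python3 - <<'E'
from h import *
tcp()
s=snap('wrist');save(s,'wrist11');W=cloud(s)
d=W[...,:2]-H;C=np.dstack([d@ex,d@ey,W[...,2]-.1])*1000
for v in range(120,230,12):
    u=[i for i in range(225,300) if 212<C[v,i,2]<245]
    if u: r=C[v,u];print(v,u[0],u[-1],r.mean(0).round(1),r[:,2].max().round(1))
E
```

```text
tcp hinge-frame mm [  4.5  -0.7 283.2] F [ 0.2 -0.6  0.2] t 32.15 w 0.042
132 234 258 [ -1.3  59.7 225.9] 233.1
144 241 261 [  2.5  51.7 232. ] 236.7
156 245 261 [  4.   43.4 233.8] 235.9
168 245 261 [  4.   34.6 233.8] 236.3
180 245 260 [  3.7  25.7 234. ] 235.5
192 245 260 [  3.7  16.6 234.3] 236.6
204 246 260 [  4.1   7.3 234.4] 235.9
216 246 260 [  4.1  -2.3 234.2] 235.9
228 246 260 [  4.1 -12.  234.3] 236.4
```

View pics/wrist11.png

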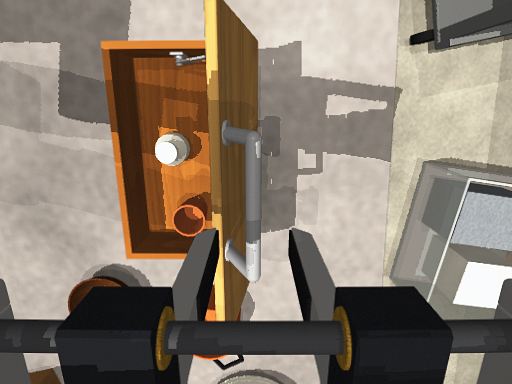

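{"method": "drive_tool", "body": {"commands": [[[0.04,0,0,0],[0.06,0,0,0],[0.06,0,0,0],[0.05,0,0,0],[0.04,0,0,0],[0.018,0,0,0],[0,0,0,0]]]}}

```text
time: 32.9
tool_pos: [0.6603, -0.1011, 0.3172]
ee_rot: [-1.847, 1.57, 2.81]
wrist_force: [-0.9, 0.4, -0.3]
width: 0.0423
```

{"method": "drive_tool", "body": {"commands": [[[0,0,0,0],[0,0,0,0],[0,0,0,0],[0,0,0,0],[0,0,0,0]]], "grip": 0}}

```text
time: 33.4
tool_pos: [0.6609, -0.1012, 0.3178]
ee_rot: [1.522, 1.57, -0.104]
wrist_force: [0.8, 0.3, 0.7]
width: 0.0109
```

```bash
python3 -c "
from arc import *
a=1.405
print(rows(np.r_[a,a-.01,a-.03,np.arange(a-.06,1.1,-.03)]));
b=np.arange(a-.06,1.1,-.03)[-1];print(b)
c=np.arange(b,.7,-.035);print(rows(c),c[-1]);d=np.arange(c[-1],.3,-.035);print(rows(d),d[-1]);e=np.r_[np.arange(d[-1],.1,-.03)];print(rows(e),e[-1]);f=np.r_[np.arange(e[-1],0.005,-.02),0];print(rows(f))"
```

```text
[[-0.001, -0.009, 0, 0], [0.001, -0.018, 0, 0], [-0.0, -0.028, 0, 0], [0.002, -0.027, 0, 0], [0.002, -0.028, 0, 0], [0.003, -0.027, 0, 0], [0.004, -0.027, 0, 0], [0.005, -0.027, 0, 0], [0.006, -0.027, 0, 0], [0.006, -0.027, 0, 0], [0.007, -0.026, 0, 0]]
1.1049999999999998
[[0.01, -0.031, 0, 0], [0.01, -0.03, 0, 0], [0.012, -0.03, 0, 0], [0.012, -0.029, 0, 0], [0.014, -0.029, 0, 0], [0.015, -0.029, 0, 0], [0.015, -0.028, 0, 0], [0.017, -0.027, 0, 0], [0.017, -0.027, 0, 0], [0.019, -0.026, 0, 0], [0.019, -0.026, 0, 0]] 0.7200000000000006
[[0.02, -0.025, 0, 0], [0.022, -0.024, 0, 0], [0.022, -0.023, 0, 0], [0.022, -0.023, 0, 0], [0.024, -0.022, 0, 0], [0.024, -0.02, 0, 0], [0.025, -0.021, 0, 0], [0.026, -0.019, 0, 0], [0.026, -0.018, 0, 0], [0.027, -0.017, 0, 0], [0.027, -0.017, 0, 0], [0.029, -0.015, 0, 0]] 0.30000000000000027
[[0.024, -0.013, 0, 0], [0.025, -0.011, 0, 0], [0.025, -0.011, 0, 0], [0.026, -0.01, 0, 0], [0.025, -0.01, 0, 0], [0.026, -0.008, 0, 0]] 0.1200000000000001
[[0.018, -0.006, 0, 0], [0.018, -0.005, 0, 0], [0.017, -0.004, 0, 0], [0.018, -0.005, 0, 0], [0.018, -0.003, 0, 0], [0.018, -0.004, 0, 0]]
```

{"method": "drive_tool", "body": {"commands": [[[0,-0.009,0,0],[0,-0.018,0,0],[0,-0.028,0,0],[0.002,-0.027,0,0],[0.002,-0.028,0,0],[0,0,0,0]]]}}

```text
time: 34.0
tool_pos: [0.6316, -0.0995, 0.3171]
ee_rot: [-1.528, 1.569, 3.129]
wrist_force: [-1.2, 0.9, 3.8]
width: 0.0116
```

```bash
python3 -c "
from h import *
tcp()"
```

```text
tcp hinge-frame mm [-25.4  -0.7 217.1] F [-1.2  0.9  3.8] t 34.0 w 0.0116
```

{"method": "drive_tool", "body": {"commands": [[[0.002,-0.027,0,0],[0.003,-0.027,0,0],[0.005,-0.027,0,0],[0.006,-0.027,0,0],[0.006,-0.027,0,0],[0.007,-0.026,0,0],[0,0,0,0]]]}}

```text
time: 34.7
tool_pos: [0.5915, -0.0971, 0.3085]
ee_rot: [-1.767, 1.567, 2.89]
wrist_force: [-2.5, 1.3, 0.1]
width: 0.0106
```

```bash
python3 -c "
from h import *
tcp()
s=snap('scene');save(s,'scene12')"
```

```text
tcp hinge-frame mm [-65.6  -0.4 208.5] F [-2.5  1.3  0.1] t 34.7 w 0.0106
```

View pics/scene12.png

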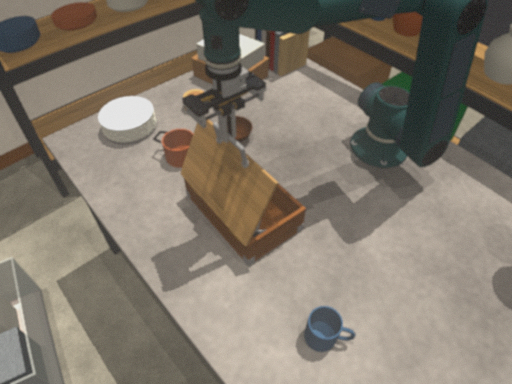

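{"method": "drive_tool", "body": {"commands": [[[0.01,-0.031,0,0],[0.01,-0.03,0,0],[0.012,-0.03,0,0],[0.012,-0.029,0,0],[0.014,-0.029,0,0],[0.015,-0.029,0,0],[0.015,-0.028,0,0],[0.017,-0.027,0,0],[0.017,-0.027,0,0],[0.019,-0.026,0,0],[0.019,-0.026,0,0]]]}}

```text
time: 35.85
tool_pos: [0.5146, -0.0928, 0.2688]
ee_rot: [-2.769, 1.57, 1.888]
wrist_force: [0.9, 2.4, 0.1]
width: 0.0113
```

{"method": "drive_tool", "body": {"commands": [[[0.02,-0.025,0,0],[0.022,-0.024,0,0],[0.022,-0.023,0,0],[0.022,-0.023,0,0],[0.024,-0.022,0,0],[0.024,-0.02,0,0],[0.025,-0.021,0,0],[0.026,-0.019,0,0],[0.026,-0.018,0,0],[0.027,-0.017,0,0],[0.027,-0.017,0,0],[0.029,-0.015,0,0]]]}}

```text
time: 37.05
tool_pos: [0.4539, -0.0898, 0.1952]
ee_rot: [-0.693, 1.571, -2.32]
wrist_force: [0.6, 2.2, 1.2]
width: 0.0113
```

```bash
python3 -c "
from h import *
tcp()"
```

```text
tcp hinge-frame mm [-203.3   -0.8   95.2] F [0.6 2.2 1.2] t 37.05 w 0.0113
```

{"method": "drive_tool", "body": {"commands": [[[0.024,-0.013,0,0],[0.025,-0.011,0,0],[0.025,-0.011,0,0],[0.025,-0.01,0,0],[0.025,-0.01,0,0],[0.025,-0.008,0,0]]]}}

```text
time: 37.65
tool_pos: [0.4386, -0.0889, 0.158]
ee_rot: [1.181, 1.57, -0.445]
wrist_force: [0.1, 1.7, -1.6]
width: 0.0112
```

{"method": "drive_tool", "body": {"commands": [[[0.018,-0.006,0,0],[0.018,-0.005,0,0],[0.016,-0.004,0,0],[0.016,-0.005,0,0],[0,0,0,0]]]}}

```text
time: 38.15
tool_pos: [0.4338, -0.0886, 0.1408]
ee_rot: [1.409, 1.57, -0.217]
wrist_force: [3.3, 1.4, -2.8]
width: 0.0107
```

```bash
python3 -c "
from h import *
tcp()"
```

```text
tcp hinge-frame mm [-223.5   -0.8   40.8] F [ 3.3  1.4 -2.8] t 38.15 w 0.0107
```

{"method": "drive_tool", "body": {"commands": [[[0.01,-0.002,0,0],[0.01,-0.002,0,0],[0.01,-0.002,0,0],[0.008,0,0,0],[0,0,0,0]]]}}

```text
time: 38.65
tool_pos: [0.4323, -0.0885, 0.1329]
ee_rot: [1.207, 1.57, -0.42]
wrist_force: [1.0, 1.9, 3.0]
width: 0.0112
```

{"method": "drive_tool", "body": {"commands": [[[0.006,0,0,0],[0.006,0,0,0],[0,0,0,0]]]}}

```text
time: 38.95
tool_pos: [0.4323, -0.0886, 0.1328]
ee_rot: [1.171, 1.569, -0.455]
wrist_force: [-4.0, 3.8, 15.8]
width: 0.0111
```

{"method": "drive_tool", "body": {"commands": [[[-0.008,0,0,0],[0,0,0,0]]]}}

```text
time: 39.15
tool_pos: [0.4323, -0.0886, 0.1329]
ee_rot: [1.209, 1.569, -0.417]
wrist_force: [-1.3, 2.6, 8.9]
width: 0.0112
```

{"method": "drive_tool", "body": {"commands": [[[0,0,0,0],[0,0,0,0],[0,0,0,0]]], "grip": 0.35}}

```text
time: 39.45
tool_pos: [0.4312, -0.0886, 0.1301]
ee_rot: [-1.516, 1.568, 3.141]
wrist_force: [0.6, -0.4, 0.6]
width: 0.0307
```

{"method": "drive_tool", "body": {"commands": [[[-0.06,0,0,0],[-0.08,0,0,0],[-0.1,0,0,0],[-0.1,0,0,0],[-0.08,0,0,0],[0,-0.05,0,0],[0,-0.1,0,0],[0,-0.1,0,0],[0,-0.1,0,0],[0,-0.05,0,0],[0,0,0,0],[0,0,0,0]]]}}

```text
time: 40.65
tool_pos: [0.3323, -0.083, 0.2354]
ee_rot: [2.687, 1.571, 1.06]
wrist_force: [0.7, -0.1, 1.1]
width: 0.033
```

```bash
python3 - <<'E'
from h import *
tcp()
for n in('top','scene','wrist'):
    s=snap(n);save(s,n+'13');W=cloud(s)
    d=W[...,:2]-H;C=np.dstack([d@ex,d@ey,W[...,2]-.1])*1000
    m=(C[...,0]>-195)&(C[...,0]<-5)&(np.abs(C[...,1])<150)&(C[...,2]>0)&(C[...,2]<60)
    X=C[m]
    if len(X)>500:
        X=X[X[:,2]<25];A=np.c_[X[:,:2],np.ones(len(X))];f=np.linalg.lstsq(A,X[:,2],rcond=None)[0];print(n,len(X),'slope along x',-f[0],'z at hinge',f[2],'z front',f[2]-200*f[0])
E
```

```text
tcp hinge-frame mm [-325.1   -0.8  135.4] F [ 0.7 -0.1  1.1] t 40.65 w 0.033
top 9513 slope along x 0.0030166334918111833 z at hinge 9.68532946095896 z front 10.288656159321196
scene 5386 slope along x 0.0031572702908731617 z at hinge 9.418835341846345 z front 10.050289400020977
wrist 34864 slope along x 0.004885839279287355 z at hinge 9.9756559249855 z front 10.952823780842971
```

View pics/scene13.png

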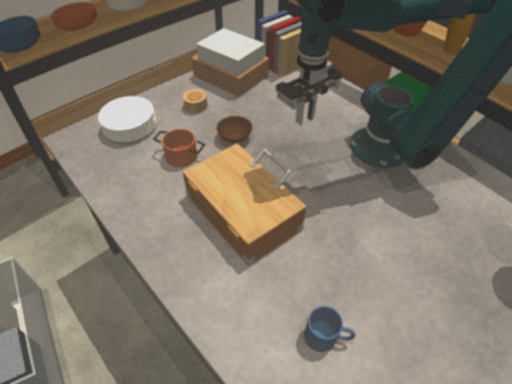

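View pics/top13.png

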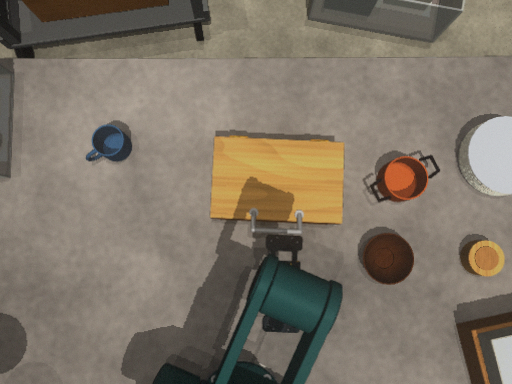

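The lid is shut: the fitted tilt is 0.003–0.005 rad and the top is level at about 110 mm. The mug, pot and bowl look unmoved, and the gripper is clear of everything. Handing in.

```bash
python3 -c "
from h import *
print(robot.close_job())"
```

```text
the job is handed in; nothing more can be done
None
```

The vase is in the chest with the lid shut, and I handed the job in at about 41 s of the 72 s allowed; no verdict was reported.

- **Raising the lid:** I pinched the handle and swung the lid up. The stay stopped it at about 1.47 rad, with at most about 11 N along x at the handle (11–12 N total). When I eased off and pulled back, the lid resisted with about 5 N, so I took the stay as locked and let go.
- **Placing the vase:** I set it down on the chest floor near the middle. The wrist force read about 4 N upward at contact. The wrist picture afterwards showed it standing upright and free.
- **Breaking the stay:** The arm here could not tilt the fingers, so I pushed the joint with closed vertical fingers. It moved about 21 mm. On the last step the force rose to about 9 N, probably the gripper touching the lid or the strip. The picture afterwards showed the stay bent the other way (about 2.3 rad, my estimate), with the lid still up at about 1.40 rad.
- **Lowering the lid:** I took the handle again and swung the lid down in about 5 s, pressed it shut with about 16 N, then released and backed away.

**Last checks:** all three cameras put the lid's tilt at 0.003–0.005 rad, and nothing was touching the gripper. The mug, pot and bowl looked unmoved to the eye; I did not measure them. I could not see the vase or the cup after the lid closed. Both stood in place in the last picture before lowering.

**Disagreement:** the top and scene cameras differed by about 5 mm on the chest's position, so I relied on the wrist camera.

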